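# Load the collet pallet with hex bar

## Task

Push the aluminium collet pallet square and flush into the corner of the steel fence, against both stop faces. Then feed each steel hex bar lying on the dark sheet into an empty collet of its own (any of the four), fully home against its depth stop, and close that collet's lever all the way. Finish with the pallet still flush in the corner, and do not disturb the blanks, boxes, bottle, brush and mug standing about.

Things in the scene. Friction and masses are not known exactly. Their poses are not given: they have to be found in the camera images.
- fence_corner (a point): Inside corner, at table level, of a fixed L of steel bars 30 mm high, 22 mm thick; x points away from the robot, y left. The back stop face (plane x = 0, reaching 293 mm to the right of the corner) faces the robot; the side stop face (plane y = 0, reaching 70 mm towards the robot) faces right. Turned up to 0.1 rad from start to start.
- pallet_corner (a point): Rear left bottom corner of the collet pallet, a loose aluminium block (1 kg, slides on the table): from here 86 mm towards its -x (front) and 272 mm towards its -y, 58 mm high, flat faces. x along the bores away from the robot, z up. Seated, this point is at the fence corner, axes parallel. Collets 0 (left) to 3, 52 mm apart.
- home0 (a point): Where the centre of a bar lies when fully home in collet 0; axes as the pallet. 30 mm above the table, 6 mm inside the mouth in the front face; depth stop 66 mm inside the mouth. Open bore 24 mm wide, from 8 mm below to 13.5 mm above this point; the bar comes to lie on its floor. The lever lowers a jaw onto the bar; closed, no bar can enter.
- lever0 (a joint): Lever of collet 0, rad: 0 open (upright), 1.3 fully closed (nearly flat, tipped away from the robot). Stays where left; about 1 N at the knob moves it. Hinge line along the pallet y, 47 mm beyond home0 along x and 36 mm above it. 9 mm rod with a red ball knob, 16 mm diameter, its centre 52 mm from the hinge.
- home1 (a point): Where the centre of a bar lies when fully home in collet 1; axes as the pallet. 30 mm above the table, 6 mm inside the mouth in the front face; depth stop 66 mm inside the mouth. Open bore 24 mm wide, from 8 mm below to 13.5 mm above this point; the bar comes to lie on its floor. The lever lowers a jaw onto the bar; closed, no bar can enter.
- lever1 (a joint): Lever of collet 1, rad: 0 open (upright), 1.3 fully closed (nearly flat, tipped away from the robot). Stays where left; about 1 N at the knob moves it. Hinge line along the pallet y, 47 mm beyond home1 along x and 36 mm above it. 9 mm rod with a red ball knob, 16 mm diameter, its centre 52 mm from the hinge.
- home2 (a point): Where the centre of a bar lies when fully home in collet 2; axes as the pallet. 30 mm above the table, 6 mm inside the mouth in the front face; depth stop 66 mm inside the mouth. Open bore 24 mm wide, from 8 mm below to 13.5 mm above this point; the bar comes to lie on its floor. The lever lowers a jaw onto the bar; closed, no bar can enter.
- lever2 (a joint): Lever of collet 2, rad: 0 open (upright), 1.3 fully closed (nearly flat, tipped away from the robot). Stays where left; about 1 N at the knob moves it. Hinge line along the pallet y, 47 mm beyond home2 along x and 36 mm above it. 9 mm rod with a red ball knob, 16 mm diameter, its centre 52 mm from the hinge.
- home3 (a point): Where the centre of a bar lies when fully home in collet 3; axes as the pallet. 30 mm above the table, 6 mm inside the mouth in the front face; depth stop 66 mm inside the mouth. Open bore 24 mm wide, from 8 mm below to 13.5 mm above this point; the bar comes to lie on its floor. The lever lowers a jaw onto the bar; closed, no bar can enter.
- lever3 (a joint): Lever of collet 3, rad: 0 open (upright), 1.3 fully closed (nearly flat, tipped away from the robot). Stays where left; about 1 N at the knob moves it. Hinge line along the pallet y, 47 mm beyond home3 along x and 36 mm above it. 9 mm rod with a red ball knob, 16 mm diameter, its centre 52 mm from the hinge.
- bar0_mid (a point): Centre of hexagonal steel bar 0: 120 mm long along its x axis, 16 mm across flats (18.5 mm across corners), 0.2 kg; both ends alike. Lies on a flat on a 3 mm dark sheet at the robot's right, its corners to the sides; squeezed, it may roll until its flats meet the fingers. May be absent.
- bar1_mid (a point): Centre of hexagonal steel bar 1: 120 mm long along its x axis, 16 mm across flats (18.5 mm across corners), 0.2 kg; both ends alike. Lies on a flat on a 3 mm dark sheet at the robot's right, its corners to the sides; squeezed, it may roll until its flats meet the fingers. May be absent.
- bar2_mid (a point): Centre of hexagonal steel bar 2: 120 mm long along its x axis, 16 mm across flats (18.5 mm across corners), 0.2 kg; both ends alike. Lies on a flat on a 3 mm dark sheet at the robot's right, its corners to the sides; squeezed, it may roll until its flats meet the fingers. May be absent.
- bar3_mid (a point): Centre of hexagonal steel bar 3: 120 mm long along its x axis, 16 mm across flats (18.5 mm across corners), 0.2 kg; both ends alike. Lies on a flat on a 3 mm dark sheet at the robot's right, its corners to the sides; squeezed, it may roll until its flats meet the fingers. May be absent.
- blank0: Bystander: grey fluted blank, 30 mm wide at the foot, 50 mm tall, standing; origin at its underside; leave it alone.
- blank1: Bystander: grey fluted blank, 30 mm wide at the foot, 50 mm tall, standing; origin at its underside; leave it alone.
- blank2: Bystander: grey fluted blank, 30 mm wide at the foot, 50 mm tall, standing; origin at its underside; leave it alone.
- greybox: Bystander: closed grey box, origin at its underside; leave it alone.
- oil: Bystander: oil bottle, origin at its underside; leave it alone.
- brush: Bystander: brush, origin at its underside; leave it alone.
- mug: Bystander: blue mug with a white lid, origin at its underside; leave it alone.
Things that resemble listed ones, but are neither listed nor needed, are in the scene too. What is shaped like the part that bears bar3_mid but blue or orange is not meant.

How it is judged:
By the outcome, as a careful person would: the job done as asked, in the order asked, and still so for the second after the job is handed in, with the robot touching nothing.
Of bar0, bar1, bar2, bar3 only 3 to 4 are there at a start; the rules pass over those that are not, and their reading is None.
At some moment in a run one of bar0, bar1, bar2, bar3 may be knocked a few centimetres aside while the robot is not near it.
Once in a run the grip may slacken for a moment while it holds something.
It also fails if it takes over 210 s, if anything falls off the work surface, if the arm or the gripper's body presses on something with over 40 N, if the wrist force passes 120 N, or if a joint passes its speed limit or range.

## Robot

A 7-joint arm with a two-finger parallel gripper is mounted at the origin on the work surface. World frame = base frame: x ahead of the robot, y to its left, z up, the work surface at z = 0. Lengths are in m, angles in rad, forces in N, time in s.
With the tool pointing down it reaches from about 0.35 to 0.9 m from the base axis. Payload 8.1 kg.
Tool frame: the origin (TCP) lies between the finger pads; the fingertips stand 17 mm ahead of it and the grasp point (between the pads) lies 2 mm behind it; z points along the fingers, y is the line along which they close (so a half turn about z gives the same grasp; the last joint's range is limited). The gripper opens to 92 mm and grips with 3 to 60 N. Pads are 19 mm wide; open, the fingers measure 130 mm over their backs; the gripper's body (75 mm by 190 mm) begins 47 mm behind the grasp point.
Start: joints at [-1.43, 0.434, 0.025, 1.573, -0.012, 1.134, -0.075], TCP at [0.151, 0.607, 0.205] pointing down, gripper open.
Joint ranges: [-2.62, 2.62], [-0.44, 2.09], [-1.27, 1.32], [0.08, 2.57], [-1.32, 4.46], [0.12, 2], [-2.74, 2.74]. Speed limits (rad/s): [2.22, 2.22, 3.01, 3.01, 3.14, 3.14, 3.14].

## Interface

Orientations are given as a rotation vector (axis times angle).
In Python, from cell import observe, get_image, calibration, sign_off, look_for, regions_of, landmark_of gives the robot as it stands.
- The arm moves only by the tool jog_arm, never from a script. Its argument "plan" is a list of rows, each an object with "offset": the shift along the tool's x, y, z normalised to -1 to 1, where 1 is 0.15 m, a list of three; "twist": the turn, a rotation vector about the tool's x, y, z normalised to -1 to 1, where 1 is 2 pi rad, a list of three; "fingers": the gripper command: -1 is shut, 1 is fully open, values between are in proportion. In form: [{"offset": [x, y, z], "twist": [ax, ay, az], "fingers": fingers}, ...]. A call has 1 to 20 rows; each row is the pose to reach, as a shift and turn from the pose commanded when the call began, along the tool's axes at that moment, turning the shorter way round; what a row does not reach only later rows make up. A row lasts 1/8 s, in which the tool goes at most 62.5 mm and 10.7 degrees, less where a joint would pass 70% of its speed; a pose out of reach is approached as far as the arm can. A call with a number of a shift or a turn outside -1 to 1 is refused whole. A call with a gripper value outside its range is refused whole. The fingers move at their own pace and stop on an object; "newtons" is the grip in N (left out, the last holds). Time passes only in rows, so rows that repeat a pose let the fingers close. It gives the time, the measured TCP pose, the force, the opening and the grip force at its end, in the units of the state.
- observe(): the state, without advancing time (a new reading comes with each control period).
- get_image(name): name is "scene" or "top" or "wrist"; returns the picture (400x640x3 uint8, red, green, blue); there is no depth.
- calibration(name): a dict with "fov_y" (degrees; the focal length in pixels is half the picture's height over the tangent of half this angle, whatever the lens; pixels are square), "cx", "cy" (the principal point, pixels), "position" and "attitude" of the camera in the world. Camera axes: x right, y down, z forward; pixel columns grow to the right and rows downward; lengths in m; the calibration is good to about 2 mm. A picture is of the moment at which its call begins: read the wrist's pose just before it. calibration takes no time and is no camera call; for the wrist camera it gives the pose at the moment of the call.
- sign_off(): hands the job in; it is judged then, once.
Trained networks look in the newest picture that a camera, given by its name, has taken for a name from the list of things; names that differ only in an ending like _2 or _b are one class to them, and where a whole thing is asked for, a point or a joint stands for the part that bears it (a point fixed in the world has none). Each returns a list of dicts, best first, with "conf" (0 to 1); they miss things now and then, are a little off and sometimes report something else, mostly with a low value. They report only what shows in the picture. A call takes as long as a camera call. They do not tell look-alikes from the thing itself.
- look_for(thing, camera): "box" ([left, top, width, height] as shares, 0 to 1, of the picture: columns of its width, rows of its height, round what is visible of it).
- regions_of(thing, camera): "region" (400x640 bool, what is visible of it) and "box" ([left, top, width, height] as shares, 0 to 1, of the picture: columns of its width, rows of its height, round what is visible of it).
- landmark_of(thing, camera): "at" ([row, column] as shares, 0 to 1, of the picture: columns of its width, rows of its height: a listed point, or the origin of a listed thing).
The state is a dict: "clock": time; "joints": joint angles; "dq": joint speeds; "joint_efforts": joint torques, N m; "position": TCP position; "ee_rot": TCP orientation; "force": force on the tool from outside, world axes, zero at the start; "ft_torque": the same for the moment, N m; "width": opening from 0.0 (shut) to 1.0 (fully open); "gripper_force": force on a finger pad.
Only numpy, scipy, OpenCV 4.12 (cv2) and the standard library are available. Lean on these libraries where they do the work, as an engineer would, in place of code of your own. Each camera call takes 0.05 s, during which the arm holds its last target. There are 200 camera calls.

## Working session

There is one attempt and no reset: what is moved stays moved. The work goes in short steps, Python scripts to look and compute and a tool call to move; the robot and the scene stay as the last step left them, time stands still between calls to the robot, and variables do not carry over. Pictures are saved under pics/ and viewed, at most 14 in all, crops included, and the job is handed in when it is done.

Besides the shell and the picture viewer there is one more tool, called after "Request:" by a JSON object that holds its "method" and its "body". jog_arm: Moves the arm, as the interface text tells. Scaled input: -1 to 1 covers 0.15 m each way for a shift and 2 pi rad each way for a turn. Its arguments: {"type":"object","properties":{"plan":{"type":"array","items":{"type":"object","properties":{"offset":{"type":"array","items":{"type":"number","minimum":-1,"maximum":1}},"twist":{"type":"array","items":{"type":"number","minimum":-1,"maximum":1}},"fingers":{"type":"number"}}}},"newtons":{"type":"number"}},"required":["plan"]}

```bash
ls; mkdir -p pics
cat > h.py <<'E'
import numpy as np, cv2
from scipy.spatial.transform import Rotation as R
from cell import *
def save(name,fn,crop=None,scale=1):
    im=get_image(name)
    if crop: r0,r1,c0,c1=crop; im=im[r0:r1,c0:c1]
    if scale!=1: im=cv2.resize(im,None,fx=scale,fy=scale,interpolation=cv2.INTER_CUBIC)
    cv2.imwrite('pics/'+fn,im[:,:,::-1])
def att(c):
    a=np.array(c['attitude'],float)
    return a if a.shape==(3,3) else R.from_rotvec(a).as_matrix()
def ray(c,row,col):
    f=200/np.tan(np.radians(c['fov_y'])/2)
    return np.array(c['position']),att(c)@np.array([(col-c['cx'])/f,(row-c['cy'])/f,1])
def onz(c,row,col,z):
    p,d=ray(c,row,col); return p+d*(z-p[2])/d[2]
def proj(c,P):
    f=200/np.tan(np.radians(c['fov_y'])/2)
    v=att(c).T@(np.array(P)-np.array(c['position'])); return v[1]/v[2]*f+c['cy'],v[0]/v[2]*f+c['cx']
E
python3 - <<'E'
from h import *
o=observe(); print(o)
for n in('scene','top','wrist'): print(n,calibration(n))
save('top','top0.png',scale=1.25); save('scene','scene0.png',scale=1.25)
ct=calibration('top')
for cam in ('top',):
  for t in ['fence_corner','pallet_corner','home0','home1','home2','home3','bar0_mid','bar1_mid']:
    r=landmark_of(t,cam)
    for d in r[:6]:
        row,col=d['at'][0]*400,d['at'][1]*640
        z={'f':0,'p':0,'h':.03,'b':.011}[t[0]]
        print(t,round(d['conf'],2),round(row,1),round(col,1),onz(ct,row,col,z).round(3))
E
```

```text
pics
{'clock': 0.0, 'joints': array([-1.42961952,  0.43522162,  0.02496489,  1.57410315, -0.0115882 ,
        1.13400417, -0.07506735]), 'dq': array([-5.67507003e-04, -2.64981449e-03,  1.41315047e-03, -7.99961566e-05,
        1.23284093e-04,  1.55364027e-03,  8.68246596e-04]), 'joint_efforts': array([ 2.06208147e-04, -6.67886281e+01,  9.84951854e-01, -3.14448094e+01,
       -6.05825731e-02,  4.30242950e-02,  1.63061359e-04]), 'position': array([0.15078116, 0.60596948, 0.20404342]), 'ee_rot': array([-3.82009777e-01, -3.11823681e+00,  2.49902110e-03]), 'force': array([ 1.21665659,  0.22578816, -0.6841489 ]), 'ft_torque': array([ 0.04393799, -0.00420252,  0.00998116]), 'gripper_force': 0.0, 'width': 0.9994213791040336}
scene {'fov_y': 43.664494771681625, 'cx': 311.2532694540843, 'cy': 208.87527755891315, 'position': array([ 1.26989642, -0.67583609,  1.04713804]), 'attitude': array([-2.16209635, -0.9717984 ,  0.3983757 ])}
top {'fov_y': 56.12668821809642, 'cx': 326.6735028946181, 'cy': 197.7876150202182, 'position': array([0.43244249, 0.01549732, 1.3378156 ]), 'attitude': array([-2.19325
[... 515 characters left out ...]
.93 197.8 318.0 [0.512 0.05  0.03 ]
home1 0.79 194.7 271.6 [0.522 0.212 0.03 ]
home1 0.67 192.4 305.2 [0.531 0.095 0.03 ]
home1 0.62 191.9 289.7 [0.532 0.149 0.03 ]
home2 0.93 197.8 318.0 [0.512 0.05  0.03 ]
home2 0.79 194.7 271.6 [0.522 0.212 0.03 ]
home2 0.67 192.4 305.2 [0.531 0.095 0.03 ]
home2 0.62 191.9 289.7 [0.532 0.149 0.03 ]
home3 0.93 197.8 318.0 [0.512 0.05  0.03 ]
home3 0.79 194.7 271.6 [0.522 0.212 0.03 ]
home3 0.67 192.4 305.2 [0.531 0.095 0.03 ]
home3 0.62 191.9 289.7 [0.532 0.149 0.03 ]
bar0_mid 0.68 228.1 377.5 [ 0.407 -0.16   0.011]
bar0_mid 0.55 130.3 367.7 [ 0.756 -0.126  0.011]
bar0_mid 0.2 129.1 324.4 [0.76  0.029 0.011]
bar1_mid 0.52 177.2 423.4 [ 0.588 -0.324  0.011]
```

View pics/top0.png

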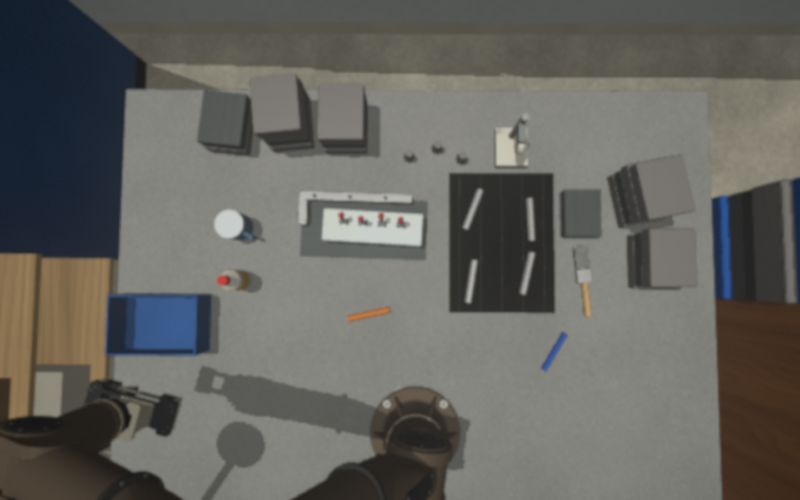

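View pics/scene0.png

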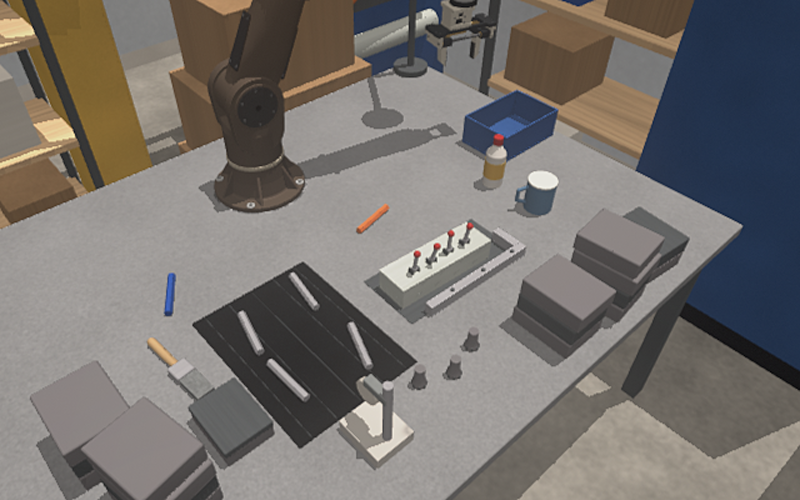

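The pictures show four steel bars on the dark sheet (display px about 473,208; 530,218; 471,281; 527,272). The look-alikes are the orange bar (368,314) and the blue bar (554,351), both off the sheet. The pallet is at about (373,227), and the fence corner at about (307,201). I'll take rough positions from these and then look from close by.

```bash
cat >> h.py <<'E'
def yawof(): # yaw of -toolx in world (0: tool x = -world x)
    M=R.from_rotvec(observe()['ee_rot']).as_matrix(); return np.arctan2(-M[1,0],-M[0,0])
def pose(yaw): # tool-down rotation matrix
    x=np.array([-np.cos(yaw),-np.sin(yaw),0]); z=np.array([0,0,-1.]); return np.stack([x,np.cross(z,x),z],1)
def go(p,yaw,p0=None,R0=None):
    """print normalised offset and twist from the present (or given) pose; halves if too big"""
    o=observe(); p0=o['position'] if p0 is None else np.array(p0); R0=R.from_rotvec(o['ee_rot']).as_matrix() if R0 is None else R0
    off=R0.T@(np.array(p)-p0)/.15; tw=R.from_matrix(R0.T@pose(yaw)).as_rotvec()/(2*np.pi)
    n=int(np.ceil(max(np.abs(off).max(),1e-9)))
    print('offset',off.round(3).tolist(),'twist',tw.round(4).tolist(),'calls',n,'rows',np.ceil(max(np.linalg.norm(off)*.15/.0625,np.linalg.norm(tw)*360/10.7)))
def lm(t,cam,z,n=6,minc=.15):
    out=[]
    c=calibration(cam)
    for d in landmark_of(t,cam)[:n]:
        if d['conf']<minc: continue
        row,col=d['at'][0]*400,d['at'][1]*640; p=onz(c,row,col,z); out.append((d['conf'],row,col,p)); print(t,cam,round(d['conf'],2),round(row,1),round(col,1),p.round(4))
    return out
E
python3 - <<'E'
from h import *
ct=calibration('top')
for n,z,pts in [('pallet',.058,[(323,207),(424,213),(422,247),(322,241)]),('fence',.03,[(307,201),(412,203)]),('bars',.011,[(473,208),(530,218),(471,281),(527,272)])]:
    for c,r in pts: print(n,onz(ct,r/1.25,c/1.25,z).round(3))
print(yawof())
cw=calibration('wrist'); print(att(cw).round(3)); M=R.from_rotvec(observe()['ee_rot']).as_matrix()
print('cam in tool',(M.T@(np.array(cw['position'])-observe()['position'])).round(4),(M.T@att(cw)).round(3))
go([.42,.18,.30],0)
E
```

```text
pallet [0.62  0.255 0.058]
pallet [ 0.605 -0.023  0.058]
pallet [ 0.511 -0.018  0.058]
pallet [0.527 0.256 0.058]
fence [0.641 0.305 0.03 ]
fence [0.637 0.01  0.03 ]
bars [ 0.626 -0.164  0.011]
bars [ 0.598 -0.326  0.011]
bars [ 0.419 -0.157  0.011]
bars [ 0.445 -0.316  0.011]
-0.24385280844474053
[[ 0.242  0.934  0.262]
 [ 0.97  -0.233 -0.065]
 [ 0.001  0.27  -0.963]]
cam in tool [ 0.0719 -0.0006 -0.1797] [[-0.    -0.963 -0.27 ]
 [ 1.    -0.001  0.   ]
 [-0.    -0.27   0.963]]
offset [-2.427, -2.326, -0.634] twist [0.0, 0.0, -0.0388] calls 3 rows 9.0
```

Request:
{"method": "jog_arm", "body": {"plan": [{"offset": [0,0,-0.6],"twist": [0,0,0],"fingers": 1},{"offset": [0,0,-0.63],"twist": [0,0,0],"fingers": 1},{"offset": [-0.8,-0.78,-0.63],"twist": [0,0,0],"fingers": 1},{"offset": [-0.8,-0.78,-0.63],"twist": [0,0,0],"fingers": 1},{"offset": [-0.8,-0.78,-0.63],"twist": [0,0,0],"fingers": 1}]}}

```text
clock: 1.12
position: [0.2408, 0.4615, 0.2997]
ee_rot: [0.385, 3.117, 0.001]
force: [-0.2, 1.1, -0.0]
width: 1.0
gripper_force: 0.0
```

Request:
{"method": "jog_arm", "body": {"plan": [{"offset": [-0.8,-0.78,0],"twist": [0,0,0],"fingers": 1},{"offset": [-0.8,-0.78,0],"twist": [0,0,0],"fingers": 1},{"offset": [-0.8,-0.78,0],"twist": [0,0,0],"fingers": 1}]}}

```text
clock: 1.5
position: [0.3287, 0.3188, 0.2997]
ee_rot: [0.386, 3.117, 0.001]
force: [-0.5, 0.1, 0.3]
width: 0.997
gripper_force: 0.0
```

Request:
{"method": "jog_arm", "body": {"plan": [{"offset": [-0.8,-0.78,0],"twist": [0,0,-0.039],"fingers": 1},{"offset": [-0.8,-0.78,0],"twist": [0,0,-0.039],"fingers": 1},{"offset": [-0.8,-0.78,0],"twist": [0,0,-0.039],"fingers": 1},{"offset": [-0.8,-0.78,0],"twist": [0,0,-0.039],"fingers": 1},{"offset": [-0.8,-0.78,0],"twist": [0,0,-0.039],"fingers": 1}]}}

```text
clock: 2.12
position: [0.4151, 0.1796, 0.2994]
ee_rot: [0.002, -3.141, -0.001]
force: [0.1, 0.4, -0.5]
width: 1.003
gripper_force: 0.0
```

Run:
```python
from h import *
save('wrist','w1.png',scale=1.25)
for t,z in [('fence_corner',0),('pallet_corner',0),('home0',.03)]: lm(t,'wrist',z)
o=observe();print(o['position'],yawof(),o['clock'])
```

```text
fence_corner wrist 0.8 281.1 381.9 [0.6454 0.3036 0.    ]
fence_corner wrist 0.55 168.4 117.9 [ 0.4263 -0.1652  0.    ]
home0 wrist 0.83 233.3 299.6 [0.5333 0.1482 0.03  ]
home0 wrist 0.71 229.2 236.3 [0.526  0.0397 0.03  ]
home0 wrist 0.68 234.9 330.3 [0.5361 0.2012 0.03  ]
home0 wrist 0.56 234.8 265.9 [0.5363 0.09   0.03  ]
[0.41490199 0.18014212 0.29926387] 0.003549260088992798 2.325
```

View pics/w1.png

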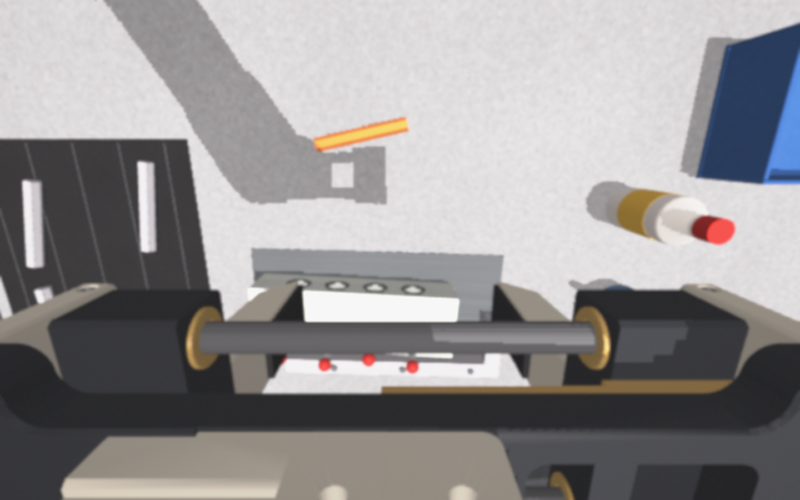

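The wrist view shows the pallet's front face with its four bores at about (300–415, 285). Levers 0–3 are upright (red knobs around row 362), and the gripper hides the fence. I'll move further over to see it.

Request:
{"method": "jog_arm", "body": {"plan": [{"offset": [-0.9,-0.2,0],"twist": [0,0,0],"fingers": 1},{"offset": [-0.9,-0.2,0],"twist": [0,0,0],"fingers": 1},{"offset": [-0.9,-0.2,0],"twist": [0,0,0],"fingers": 1},{"offset": [-0.9,-0.2,0],"twist": [0,0,0],"fingers": 1}]}}

```text
clock: 2.82
position: [0.5505, 0.1495, 0.2986]
ee_rot: [0.002, -3.14, 0.001]
force: [-0.1, 0.3, 0.2]
width: 0.996
gripper_force: 0.0
```

Run:
```python
from h import *
o=observe();print(o['position'],yawof(),o['clock'],calibration('wrist'))
save('wrist','w2.png',scale=1.25)
for t,z in [('fence_corner',0),('pallet_corner',0),('home0',.03)]: lm(t,'wrist',z)
```

```text
[0.55049645 0.1495282  0.29862379] 0.0011332418342642606 2.825 {'fov_y': 70.94932876780666, 'cx': 318.0834536346842, 'cy': 197.25244775448905, 'position': array([0.47866859, 0.14887544, 0.47846826]), 'attitude': array([2.07481166, 2.07648436, 0.28383218])}
fence_corner wrist 0.68 216.0 404.7 [ 0.6463  0.3058 -0.    ]
fence_corner wrist 0.37 190.3 39.9 [ 0.5996 -0.3399  0.    ]
pallet_corner wrist 0.74 213.6 405.2 [0.6415 0.3068 0.    ]
pallet_corner wrist 0.4 158.1 351.0 [0.5418 0.2058 0.    ]
home0 wrist 0.72 159.4 350.1 [0.5399 0.201  0.03  ]
home0 wrist 0.71 155.7 317.4 [0.5341 0.1486 0.03  ]
home0 wrist 0.71 151.3 285.9 [0.5273 0.0985 0.03  ]
```

View pics/w2.png

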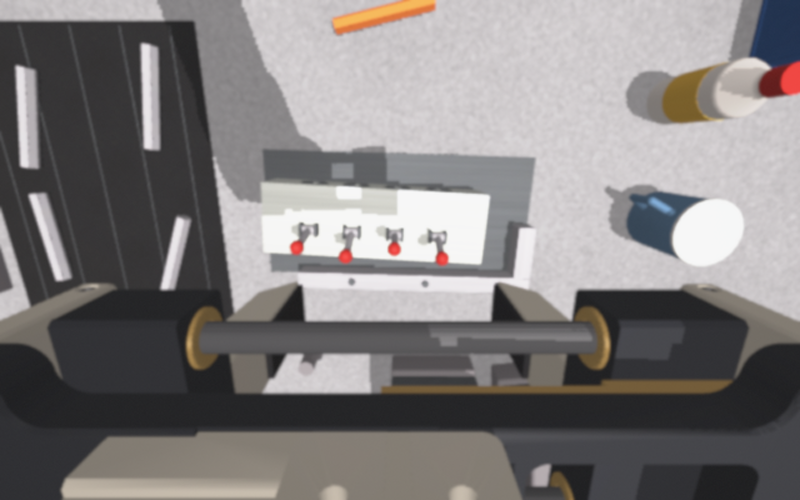

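The view shows the pallet top with corners at display px (488,195), (482,264), (262,252) and (262,182). The fence inner corner is at about (507,278). The four knobs are at (297,247), (346,257), (394,249) and (442,258). I'll measure pallet pose, fence pose and lever tilt from this picture.

Run:
```python
from h import *
c=calibration('wrist')
im=cv2.imread('pics/w2.png')[:,:,::-1].astype(int); 
g=im.sum(2)
# knobs
m=((im[...,0]>150)&(im[...,1]<80)&(im[...,2]<80)).astype(np.uint8); m[:200]=0
n,l,s,ce=cv2.connectedComponentsWithStats(m)
K=[ce[i]/1.25 for i in range(1,n) if s[i,4]>40 and ce[i][0]<500]
P=[onz(c,r/1.25,q/1.25,.058) for q,r in [(488,195),(482,264),(262,252),(262,182)]]
for p in P: print('pal',p.round(4))
ax=(P[0]+P[1])/2-(P[2]+P[3])/2; yaw=np.arctan2(-ax[0],ax[1]); print('yaw',yaw, np.linalg.norm(ax))
X=np.array([np.cos(yaw),np.sin(yaw),0]);Y=np.array([-np.sin(yaw),np.cos(yaw),0])
cen=sum(P)/4; corner=cen+43*.001*X+.136*Y; print('corner',corner.round(4))
for k in sorted(K,key=lambda k:-k[0]):
    p,d=ray(c,k[1],k[0])
    # solve for lever angle in plane: hinge at corner-33X
    best=min(np.arange(-.2,1.4,.02),key=lambda a:abs(((p+d*((.066+.052*np.cos(a))-p[2])/d[2]-corner)@X+.033)-.052*np.sin(a)))
    q=p+d*((.066+.052*np.cos(best))-p[2])/d[2]; print('knob',(k*1.25).round(),'angle',best.round(2),'yoff',((q-corner)@Y).round(4))
for q,r in [(507,278),(300,274),(516,228)]: print('fence',onz(c,r/1.25,q/1.25,.03).round(4))
# enhanced crop of pallet/fence
import numpy as np
raw=cv2.imread('pics/w2.png')[140:300,240:560]; cv2.imwrite('pics/w2c.png',cv2.resize(raw,None,fx=2.5,fy=2.5,interpolation=cv2.INTER_CUBIC))
```

```text
pal [0.531 0.258 0.058]
pal [0.6181 0.2567 0.058 ]
pal [ 0.6028 -0.02    0.058 ]
pal [ 0.5162 -0.0112  0.058 ]
yaw -0.05486155866403058 0.2733396885538336
corner [0.6174 0.2543 0.058 ]
knob [441. 258.] angle 0.2 yoff -0.0588
knob [394. 248.] angle 0.04 yoff -0.1106
knob [345. 256.] angle 0.28 yoff -0.1627
knob [297. 247.] angle 0.12 yoff -0.2143
fence [0.6475 0.2993 0.03  ]
fence [0.6423 0.0173 0.03  ]
fence [0.5776 0.3051 0.03  ]
```

View pics/w2c.png

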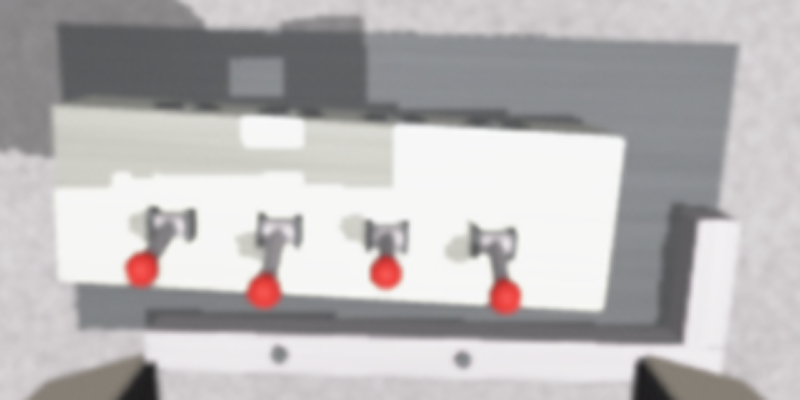

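Request:
{"method": "jog_arm", "body": {"plan": [{"offset": [0,-0.7,0],"twist": [0,0,0],"fingers": -0.13},{"offset": [0,-0.7,0],"twist": [0,0,0],"fingers": -0.13},{"offset": [0,-0.7,0],"twist": [0,0,0],"fingers": -0.13}]}}

```text
clock: 3.4
position: [0.5499, 0.0405, 0.3003]
ee_rot: [0.006, 3.14, -0.0]
force: [-0.1, 0.4, 0.1]
width: 0.724
gripper_force: 0.0
```

Request:
{"method": "jog_arm", "body": {"plan": [{"offset": [-0.045,-0.67,0],"twist": [0,0,-0.2475],"fingers": -0.13},{"offset": [-0.045,-0.67,0.4],"twist": [0,0,-0.2475],"fingers": -0.13},{"offset": [-0.045,-0.67,0.9],"twist": [0,0,-0.2475],"fingers": -0.13},{"offset": [-0.045,-0.67,0.9],"twist": [0,0,-0.2475],"fingers": -0.13},{"offset": [-0.045,-0.67,0.9],"twist": [0,0,-0.2475],"fingers": -0.13},{"offset": [-0.045,-0.67,0.9],"twist": [0,0,-0.2475],"fingers": -0.13},{"offset": [-0.045,-0.67,0.9],"twist": [0,0,-0.2475],"fingers": -0.13},{"offset": [-0.045,-0.67,0.9],"twist": [0,0,-0.2475],"fingers": -0.13},{"offset": [-0.045,-0.67,0.9],"twist": [0,0,-0.2475],"fingers": -0.13},{"offset": [-0.045,-0.67,0.9],"twist": [0,0,-0.2475],"fingers": -0.13}]}}

```text
clock: 4.65
position: [0.5573, -0.0546, 0.1651]
ee_rot: [-2.21, 2.23, -0.001]
force: [-0.4, -0.6, -1.5]
width: 0.432
gripper_force: 0.0
```

Run:
```python
from h import *
o=observe(); print(o['position'],yawof(),o['joints'].round(2),o['width'],o['force'])
go([.557,-.055,.035],np.pi/2-.016)
```

```text
[ 0.55731297 -0.05456551  0.16505437] 1.5617387475529705 [ 0.61  0.51 -0.87  1.74  0.43  1.1   2.74] 0.43163270967118605 [-0.40307325 -0.63518675 -1.51217828]
offset [0.004, 0.003, 0.867] twist [-0.0002, 0.0001, 0.0011] calls 1 rows 3.0
```

Request:
{"method": "jog_arm", "body": {"plan": [{"offset": [0,0,0],"twist": [0,0,0.2505],"fingers": -0.13},{"offset": [0,0,0],"twist": [0,0,0.2505],"fingers": -0.13},{"offset": [0,0,0],"twist": [0,0,0.2505],"fingers": -0.13},{"offset": [0,0,0],"twist": [0,0,0.2505],"fingers": -0.13},{"offset": [0,0,0],"twist": [0,0,0.2505],"fingers": -0.13},{"offset": [0,0,0],"twist": [0,0,0.2505],"fingers": -0.13},{"offset": [0,0,0],"twist": [0,0,0.2505],"fingers": -0.13},{"offset": [0,0,0],"twist": [0,0,0.2505],"fingers": -0.13},{"offset": [0,0,0],"twist": [0,0,0.2505],"fingers": -0.13}]}}

```text
clock: 5.78
position: [0.5575, -0.0543, 0.165]
ee_rot: [0.031, 3.141, 0.0]
force: [0.9, 0.0, 0.1]
width: 0.435
gripper_force: 0.0
```

Request:
{"method": "jog_arm", "body": {"plan": [{"offset": [0,0,0],"twist": [0,0,0.2505],"fingers": -0.13},{"offset": [0,0,0],"twist": [0,0,0.2505],"fingers": -0.13},{"offset": [0,0,0],"twist": [0,0,0.2505],"fingers": -0.13},{"offset": [0,0,0],"twist": [0,0,0.2505],"fingers": -0.13},{"offset": [0,0,0],"twist": [0,0,0.2505],"fingers": -0.13},{"offset": [0,0,0],"twist": [0,0,0.2505],"fingers": -0.13},{"offset": [0,0,0],"twist": [0,0,0.2505],"fingers": -0.13},{"offset": [0,0,0],"twist": [0,0,0.2505],"fingers": -0.13},{"offset": [0,0,0],"twist": [0,0,0.2505],"fingers": -0.13},{"offset": [0,0,0],"twist": [0,0,0.2505],"fingers": -0.13}]}}

```text
clock: 7.02
position: [0.5574, -0.0546, 0.1648]
ee_rot: [2.241, 2.201, 0.001]
force: [0.4, 0.5, 0.1]
width: 0.436
gripper_force: 0.0
```

Run:
```python
from h import *
o=observe(); print(o['position'],yawof(),o['joints'].round(2),o['width'],o['force'])
go([.557,-.055,.035],-np.pi/2-.016)
```

```text
[ 0.5574388  -0.05455531  0.16475271] -1.588807742607702 [ 0.1   0.37 -0.13  1.78  0.06  0.99 -0.07] 0.43617433321904625 [0.39520775 0.51218052 0.09139956]
offset [-0.003, -0.003, 0.865] twist [0.0001, -0.0001, -0.0003] calls 1 rows 3.0
```

Request:
{"method": "jog_arm", "body": {"plan": [{"offset": [0,0,0.4],"twist": [0,0,0],"fingers": -0.13},{"offset": [0,0,0.75],"twist": [0,0,0],"fingers": -0.13},{"offset": [0,0,0.87],"twist": [0,0,0],"fingers": -0.13},{"offset": [0,0,0.87],"twist": [0,0,0],"fingers": -0.13}]}}

```text
clock: 7.52
position: [0.5563, -0.0554, 0.0327]
ee_rot: [-2.24, -2.2, 0.002]
force: [0.6, 0.3, 0.4]
width: 0.434
gripper_force: 0.0
```

Request:
{"method": "jog_arm", "body": {"plan": [{"offset": [0.08,0,0],"twist": [0,0,0],"fingers": -0.13},{"offset": [0.13,0,0],"twist": [0,0,0],"fingers": -0.13},{"offset": [0.18,0,0],"twist": [0,0,0],"fingers": -0.13},{"offset": [0.22,0,0],"twist": [0,0,0],"fingers": -0.13},{"offset": [0.26,0,0],"twist": [0,0,0],"fingers": -0.13},{"offset": [0.3,0,0],"twist": [0,0,0],"fingers": -0.13}]}}

```text
clock: 8.28
position: [0.559, -0.0131, 0.0343]
ee_rot: [2.245, 2.195, -0.001]
force: [-0.1, -6.8, 2.3]
width: 0.434
gripper_force: 3.1
```

Request:
{"method": "jog_arm", "body": {"plan": [{"offset": [0.04,0,0],"twist": [0,0,0],"fingers": -0.13},{"offset": [0.08,0,0],"twist": [0,0,0],"fingers": -0.13},{"offset": [0.12,0,0],"twist": [0,0,0],"fingers": -0.13},{"offset": [0.16,0,0],"twist": [0,0,0],"fingers": -0.13}]}}

```text
clock: 8.78
position: [0.5593, 0.0108, 0.0343]
ee_rot: [2.245, 2.195, -0.002]
force: [-0.5, -6.1, 2.7]
width: 0.438
gripper_force: 3.2
```

Run:
```python
from h import *
o=observe(); print(o['position'],yawof(),o['joints'].round(2),o['width'],o['force'])
save('scene','s1.png',crop=(130,300,200,480),scale=2.5)
```

```text
[0.55933249 0.01076604 0.03426148] -1.5934399779021329 [-0.03  0.53 -0.12  1.91  0.1   0.71 -0.23] 0.4377428253994181 [-0.49559341 -6.14105178  2.70740146]
```

View pics/s1.png

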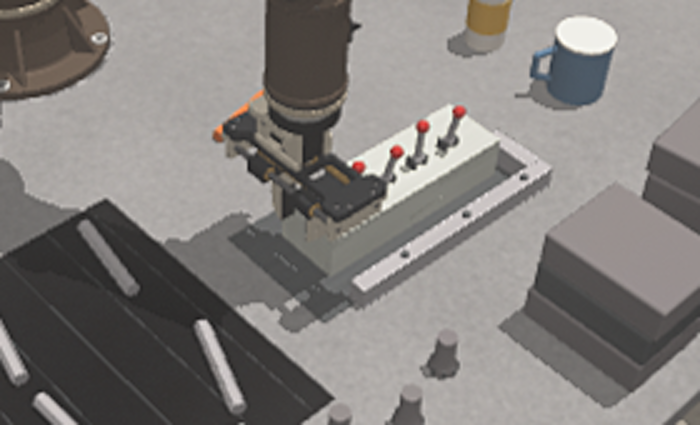

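Request:
{"method": "jog_arm", "body": {"plan": [{"offset": [0.03,0,0],"twist": [0,0,0],"fingers": -0.13},{"offset": [0.05,0,0],"twist": [0,0,0],"fingers": -0.13},{"offset": [-0.2,0,0],"twist": [0,0,0],"fingers": -0.13},{"offset": [-0.2,0,-0.4],"twist": [0,0,0],"fingers": -0.13},{"offset": [-0.2,0,-0.9],"twist": [0,0,0],"fingers": -0.13},{"offset": [-0.2,0,-0.9],"twist": [0,0,0],"fingers": -0.13}]}}

```text
clock: 9.57
position: [0.5608, -0.0168, 0.1734]
ee_rot: [2.241, 2.195, 0.009]
force: [1.0, 0.4, -0.8]
width: 0.432
gripper_force: 0.0
```

Request:
{"method": "jog_arm", "body": {"plan": [{"offset": [0,-0.7,0],"twist": [0,0,0],"fingers": 1},{"offset": [0,-0.7,0],"twist": [0,0,0],"fingers": 1},{"offset": [0.6,-0.7,0],"twist": [0,0,0],"fingers": 1},{"offset": [0.6,-0.7,0],"twist": [0,0,0],"fingers": 1}]}}

```text
clock: 10.07
position: [0.4542, 0.0777, 0.1687]
ee_rot: [-2.241, -2.2, -0.001]
force: [0.5, 0.7, 1.0]
width: 0.825
gripper_force: 0.0
```

Request:
{"method": "jog_arm", "body": {"plan": [{"offset": [0.6,0,0],"twist": [0,0,-0.251],"fingers": 1},{"offset": [0.6,0,0],"twist": [0,0,-0.251],"fingers": 1},{"offset": [0.6,0,0],"twist": [0,0,-0.251],"fingers": 1},{"offset": [0.6,0,0],"twist": [0,0,-0.251],"fingers": 1},{"offset": [0.6,0,0],"twist": [0,0,-0.251],"fingers": 1},{"offset": [0.6,0,0],"twist": [0,0,-0.251],"fingers": 1},{"offset": [0.6,0,0],"twist": [0,0,-0.251],"fingers": 1},{"offset": [0.6,0,0],"twist": [0,0,-0.251],"fingers": 1},{"offset": [0.6,0,0],"twist": [0,0,-0.251],"fingers": 1},{"offset": [0.6,0,0],"twist": [0,0,-0.251],"fingers": 1}]}}

```text
clock: 11.32
position: [0.4566, 0.1648, 0.1682]
ee_rot: [-0.023, -3.14, 0.0]
force: [-0.3, 0.1, 0.6]
width: 1.001
gripper_force: 0.0
```

Run:
```python
from h import *
o=observe(); print(o['clock'],o['position'],yawof(),o['joints'].round(2),o['width'],o['force'])
get_image('wrist')
q=lm('home0','wrist',.03); 
go([.46,.162,.035],-.016)
```

```text
11.325 [0.45655362 0.16478172 0.1681994 ] -0.014912405222402286 [-0.01  0.3  -0.55  1.92  0.19  0.97  0.91] 1.001447353022937 [-0.33341298  0.05410037  0.61854311]
home0 wrist 0.94 242.6 343.0 [0.5322 0.1935 0.03  ]
home0 wrist 0.87 239.2 300.1 [0.5268 0.1409 0.03  ]
home0 wrist 0.86 242.9 384.9 [0.5335 0.2452 0.03  ]
home0 wrist 0.75 240.2 254.3 [0.5272 0.0845 0.03  ]
offset [-0.023, -0.018, 0.889] twist [-0.0, -0.0001, -0.0001] calls 1 rows 3.0
```

Request:
{"method": "jog_arm", "body": {"plan": [{"offset": [0,0.01,0.4],"twist": [0,0,0],"fingers": 1},{"offset": [0,0.01,0.75],"twist": [0,0,0],"fingers": 1},{"offset": [0,0.01,0.88],"twist": [0,0,0],"fingers": 1},{"offset": [-0.2,0.01,0.88],"twist": [0,0,0],"fingers": 1},{"offset": [-0.34,0.01,0.88],"twist": [0,0,0],"fingers": 1},{"offset": [-0.38,0.01,0.88],"twist": [0,0,0],"fingers": 1},{"offset": [-0.42,0.01,0.88],"twist": [0,0,0],"fingers": 1},{"offset": [-0.46,0.01,0.88],"twist": [0,0,0],"fingers": 1},{"offset": [-0.5,0.01,0.88],"twist": [0,0,0],"fingers": 1},{"offset": [-0.54,0.01,0.88],"twist": [0,0,0],"fingers": 1}]}}

```text
clock: 12.68
position: [0.5384, 0.1651, 0.0369]
ee_rot: [0.023, 3.141, 0.0]
force: [-0.4, 0.0, 0.9]
width: 0.998
gripper_force: 0.0
```

Request:
{"method": "jog_arm", "body": {"plan": [{"offset": [-0.02,0,0],"twist": [0,0,0],"fingers": 1},{"offset": [-0.04,0,0],"twist": [0,0,0],"fingers": 1}]}}

```text
clock: 12.92
position: [0.5441, 0.165, 0.0368]
ee_rot: [-0.023, -3.141, 0.0]
force: [-0.6, -0.2, 0.8]
width: 0.998
gripper_force: 0.0
```

Run:
```python
from h import *
save('wrist','w3.png',crop=(150,400,150,550),scale=2)
lm('home0','wrist',.03)
print(observe()['force'])
```

```text
home0 wrist 0.97 199.2 207.4 [0.525  0.0879 0.03  ]
home0 wrist 0.86 201.3 282.0 [0.5273 0.1394 0.03  ]
home0 wrist 0.77 202.8 356.0 [0.5292 0.1908 0.03  ]
home0 wrist 0.73 206.8 432.5 [0.5329 0.2442 0.03  ]
[ 0.08369042 -0.71149828  0.32700977]
```

View pics/w3.png

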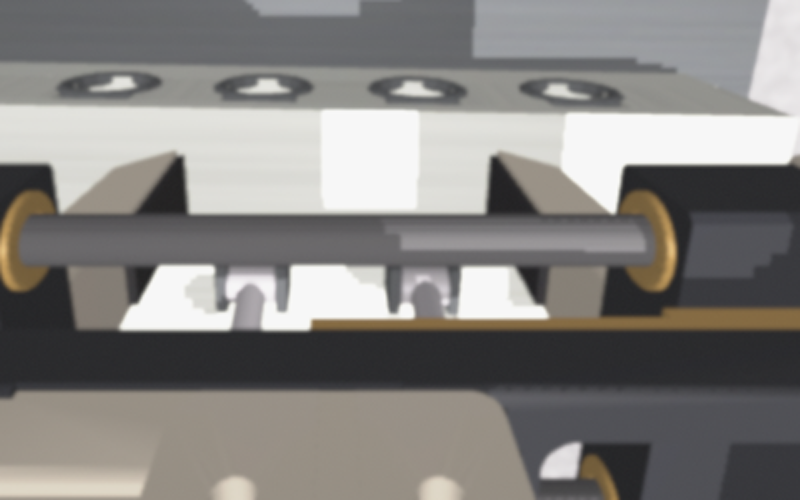

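Run:
```python
from h import *
save('scene','s2.png',crop=(140,270,250,450),scale=4)
```

```text
(no output)
```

View pics/s2.png

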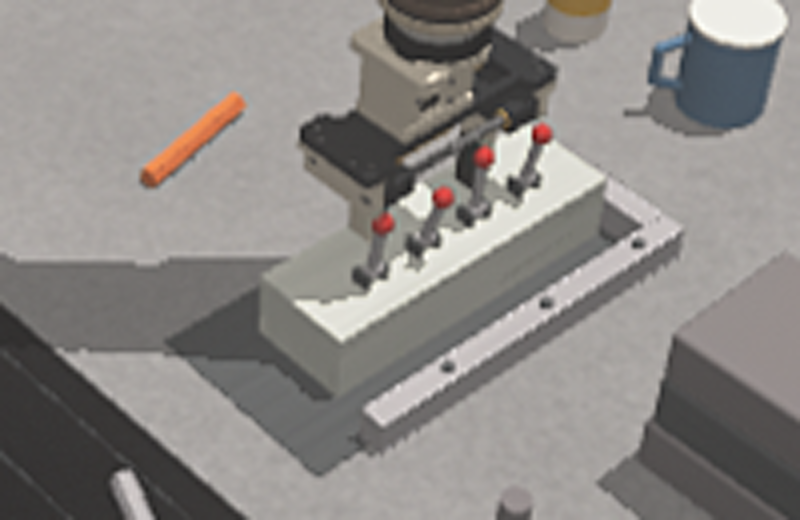

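Request:
{"method": "jog_arm", "body": {"plan": [{"offset": [0.25,0,0],"twist": [0,0,0],"fingers": 1},{"offset": [0.55,0,-0.2],"twist": [0,0,0],"fingers": -1},{"offset": [0.55,0,-0.2],"twist": [0,0,0],"fingers": -1},{"offset": [0.55,0,-0.2],"twist": [0,0,0],"fingers": -1},{"offset": [0.55,0,-0.2],"twist": [0,0,0],"fingers": -1},{"offset": [0.55,0,-0.2],"twist": [0,0,0],"fingers": -1},{"offset": [0.55,0,-0.2],"twist": [0,0,0],"fingers": -1},{"offset": [0.55,0,-0.2],"twist": [0,0,0],"fingers": -1},{"offset": [0.55,0,-0.2],"twist": [0,0,0],"fingers": -1},{"offset": [0.55,0,-0.2],"twist": [0,0,0],"fingers": -1}]}}

```text
clock: 14.32
position: [0.4616, 0.1662, 0.0668]
ee_rot: [0.023, 3.141, 0.0]
force: [0.4, 0.7, -0.0]
width: 0.069
gripper_force: 0.0
```

Run:
```python
from h import *
save('wrist','w4.png',crop=(130,400,120,520),scale=2)
lm('home0','wrist',.03)
o=observe(); print(o['position'],o['force'],o['width'],o['joints'].round(3))
```

```text
[0.46165597 0.16620991 0.06686602] [ 0.90524134  0.2513746  -0.19940633] 0.007719557434955836 [-0.069  0.444 -0.502  2.021  0.308  0.75   0.798]
```

View pics/w4.png

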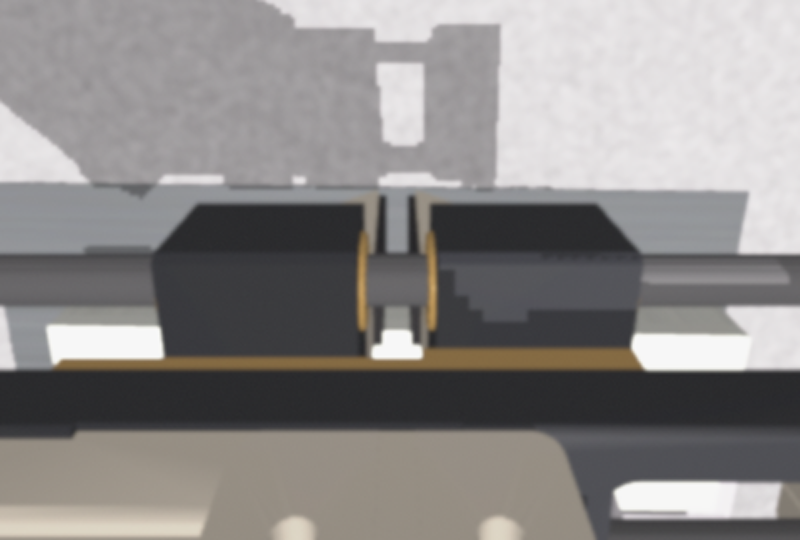

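Request:
{"method": "jog_arm", "body": {"plan": [{"offset": [0.1,0,0.15],"twist": [0,0,0],"fingers": -1},{"offset": [0.1,0,0.28],"twist": [0,0,0],"fingers": -1},{"offset": [0.1,0,0.31],"twist": [0,0,0],"fingers": -1}]}}

```text
clock: 14.8
position: [0.4459, 0.1662, 0.0196]
ee_rot: [-0.022, -3.14, 0.001]
force: [0.1, -1.0, -0.2]
width: 0.006
gripper_force: 0.0
```

Request:
{"method": "jog_arm", "body": {"plan": [{"offset": [0,0,0.015],"twist": [0,0,0],"fingers": -1},{"offset": [0,0,0.03],"twist": [0,0,0],"fingers": -1}]}}

```text
clock: 15.05
position: [0.4472, 0.1667, 0.0163]
ee_rot: [0.023, 3.14, 0.001]
force: [-0.1, 0.2, 0.5]
width: 0.006
gripper_force: 0.0
```

Request:
{"method": "jog_arm", "body": {"plan": [{"offset": [0,0,0.01],"twist": [0,0,0],"fingers": -1},{"offset": [0,0,0.02],"twist": [0,0,0],"fingers": -1}]}}

```text
clock: 15.3
position: [0.4469, 0.1665, 0.013]
ee_rot: [0.023, 3.141, 0.0]
force: [0.4, -0.7, -0.0]
width: 0.001
gripper_force: 0.0
```

No table contact yet, although the stated tip length says there should be. I'll keep probing down gently.

Request:
{"method": "jog_arm", "body": {"plan": [{"offset": [0,0,0.03],"twist": [0,0,0],"fingers": -1},{"offset": [0,0,0.06],"twist": [0,0,0],"fingers": -1},{"offset": [0,0,0.09],"twist": [0,0,0],"fingers": -1}]}}

```text
clock: 15.68
position: [0.4465, 0.1664, -0.0011]
ee_rot: [-0.023, -3.141, 0.0]
force: [-0.5, 0.0, -0.0]
width: 0.004
gripper_force: 0.0
```

Request:
{"method": "jog_arm", "body": {"plan": [{"offset": [0,0,0.03],"twist": [0,0,0],"fingers": -1},{"offset": [0,0,0.05],"twist": [0,0,0],"fingers": -1}]}}

```text
clock: 15.92
position: [0.4465, 0.1664, -0.0086]
ee_rot: [-0.023, -3.141, 0.0]
force: [-1.0, -0.6, -0.1]
width: 0.006
gripper_force: 0.0
```

Request:
{"method": "jog_arm", "body": {"plan": [{"offset": [0,0,0.015],"twist": [0,0,0],"fingers": -1},{"offset": [0,0,0.03],"twist": [0,0,0],"fingers": -1}]}}

```text
clock: 16.18
position: [0.4467, 0.1665, -0.0128]
ee_rot: [0.023, 3.141, 0.0]
force: [-0.7, -0.7, 0.0]
width: 0.005
gripper_force: 0.0
```

Request:
{"method": "jog_arm", "body": {"plan": [{"offset": [0,0,0.02],"twist": [0,0,0],"fingers": -1},{"offset": [0,0,0.035],"twist": [0,0,0],"fingers": -1}]}}

```text
clock: 16.42
position: [0.4466, 0.1664, -0.0181]
ee_rot: [0.023, 3.141, -0.0]
force: [0.4, -0.2, 1.1]
width: 0.002
gripper_force: 0.0
```

Request:
{"method": "jog_arm", "body": {"plan": [{"offset": [0,0,0.01],"twist": [0,0,0],"fingers": -1},{"offset": [0,0,0.015],"twist": [0,0,0],"fingers": -1}]}}

```text
clock: 16.68
position: [0.4466, 0.1664, -0.0203]
ee_rot: [-0.023, -3.141, 0.0]
force: [-0.1, 0.4, -0.0]
width: 0.003
gripper_force: 0.0
```

Request:
{"method": "jog_arm", "body": {"plan": [{"offset": [0,0,0.01],"twist": [0,0,0],"fingers": -1},{"offset": [0,0,0.015],"twist": [0,0,0],"fingers": -1}]}}

```text
clock: 16.92
position: [0.4468, 0.1665, -0.0217]
ee_rot: [0.023, 3.141, -0.001]
force: [-4.6, -2.0, 24.4]
width: 0.009
gripper_force: 12.0
```

The table contact at reported z = −0.0215 shows the fingertips end about 21 mm above the reported TCP, which is 38.5 mm off the stated geometry. The wrist image agrees, so I'll subtract 38.5 mm from every z command.

Request:
{"method": "jog_arm", "body": {"plan": [{"offset": [0,0,-0.12],"twist": [0,0,0],"fingers": 1},{"offset": [0,0,-0.12],"twist": [0,0,0],"fingers": 1},{"offset": [0,0,-0.12],"twist": [0,0,0],"fingers": 1},{"offset": [0,0,-0.12],"twist": [0,0,0],"fingers": 1},{"offset": [0,0,-0.12],"twist": [0,0,0],"fingers": 1},{"offset": [0,0,-0.12],"twist": [0,0,0],"fingers": 1},{"offset": [0,0,-0.12],"twist": [0,0,0],"fingers": 1},{"offset": [-0.2,0,-0.12],"twist": [0,0,0],"fingers": 1},{"offset": [-0.38,0,-0.12],"twist": [0,0,0],"fingers": 1},{"offset": [-0.42,0,-0.12],"twist": [0,0,0],"fingers": 1},{"offset": [-0.46,0,-0.12],"twist": [0,0,0],"fingers": 1},{"offset": [-0.5,0,-0.12],"twist": [0,0,0],"fingers": 1},{"offset": [-0.54,0,-0.12],"twist": [0,0,0],"fingers": 1},{"offset": [-0.57,0,-0.12],"twist": [0,0,0],"fingers": 1}]}}

```text
clock: 18.68
position: [0.5291, 0.1651, -0.005]
ee_rot: [-0.021, -3.137, 0.002]
force: [-6.8, 0.2, 4.7]
width: 1.0
gripper_force: 3.5
```

Request:
{"method": "jog_arm", "body": {"plan": [{"offset": [-0.03,0,0],"twist": [0,0,0],"fingers": 1},{"offset": [-0.06,0,0],"twist": [0,0,0],"fingers": 1}]}}

```text
clock: 18.92
position: [0.5379, 0.165, -0.005]
ee_rot: [-0.02, -3.137, 0.002]
force: [-6.6, 0.4, 2.5]
width: 1.003
gripper_force: 3.4
```

Request:
{"method": "jog_arm", "body": {"plan": [{"offset": [-0.02,0,0],"twist": [0,0,0],"fingers": 1},{"offset": [-0.03,0,0],"twist": [0,0,0],"fingers": 1}]}}

```text
clock: 19.18
position: [0.5425, 0.1649, -0.005]
ee_rot: [-0.021, -3.137, 0.002]
force: [-7.9, 1.1, 4.4]
width: 0.998
gripper_force: 3.6
```

Request:
{"method": "jog_arm", "body": {"plan": [{"offset": [-0.015,0,0],"twist": [0,0,0],"fingers": 1},{"offset": [-0.02,0,0],"twist": [0,0,0],"fingers": 1}]}}

```text
clock: 19.42
position: [0.5442, 0.165, -0.005]
ee_rot: [-0.021, -3.135, 0.002]
force: [-12.3, 0.2, 7.7]
width: 1.006
gripper_force: 6.2
```

Request:
{"method": "jog_arm", "body": {"plan": [{"offset": [-0.01,0,0],"twist": [0,0,0],"fingers": 1},{"offset": [-0.015,0,0],"twist": [0,0,0],"fingers": 1}]}}

```text
clock: 19.68
position: [0.5441, 0.165, -0.0051]
ee_rot: [-0.021, -3.132, 0.004]
force: [-19.9, 0.7, 15.0]
width: 1.0
gripper_force: 10.1
```

Request:
{"method": "jog_arm", "body": {"plan": [{"offset": [-0.01,0,0],"twist": [0,0,0],"fingers": 1},{"offset": [-0.015,0,0],"twist": [0,0,0],"fingers": 1}]}}

```text
clock: 19.92
position: [0.5447, 0.1658, -0.0051]
ee_rot: [-0.021, -3.13, 0.003]
force: [-25.3, 4.3, 17.9]
width: 1.0
gripper_force: 12.6
```

Request:
{"method": "jog_arm", "body": {"plan": [{"offset": [0.3,0,0],"twist": [0,0,0],"fingers": -0.13},{"offset": [0.3,0,-0.4],"twist": [0,0,0],"fingers": -0.13},{"offset": [0.3,0,-0.8],"twist": [0,0,0],"fingers": -0.13},{"offset": [0.3,-0.4,-0.9],"twist": [0,0,0],"fingers": -0.13},{"offset": [0.3,-0.7,-0.9],"twist": [0,0,0],"fingers": -0.13},{"offset": [0.3,-0.7,-0.9],"twist": [0,0,0],"fingers": -0.13}]}}

```text
clock: 20.68
position: [0.5057, 0.0561, 0.1303]
ee_rot: [-0.032, -3.141, 0.004]
force: [0.2, 0.7, -0.3]
width: 0.442
gripper_force: 0.0
```

Request:
{"method": "jog_arm", "body": {"plan": [{"offset": [-0.6,-0.65,0],"twist": [0,0,0.25],"fingers": -0.13},{"offset": [-0.6,-0.65,0],"twist": [0,0,0.25],"fingers": -0.13},{"offset": [-0.6,-0.65,0],"twist": [0,0,0.25],"fingers": -0.13},{"offset": [-0.6,-0.65,0],"twist": [0,0,0.25],"fingers": -0.13},{"offset": [-0.6,-0.65,0],"twist": [0,0,0.25],"fingers": -0.13},{"offset": [-0.6,-0.65,0],"twist": [0,0,0.25],"fingers": -0.13},{"offset": [-0.6,-0.65,0],"twist": [0,0,0.25],"fingers": -0.13},{"offset": [-0.6,-0.65,0],"twist": [0,0,0.25],"fingers": -0.13},{"offset": [-0.6,-0.65,0],"twist": [0,0,0.25],"fingers": -0.13},{"offset": [-0.6,-0.65,0],"twist": [0,0,0.25],"fingers": -0.13}]}}

```text
clock: 21.92
position: [0.5946, -0.0367, 0.1302]
ee_rot: [-2.234, -2.207, 0.0]
force: [-0.0, 0.1, -0.4]
width: 0.438
gripper_force: 0.0
```

Run:
```python
from h import *
o=observe(); print(o['position'],yawof(),o['joints'].round(2))
go([.593,-.03,-.0035],-np.pi/2-.016)
```

```text
[ 0.59464913 -0.03665183  0.13018782] -1.582959787088155 [ 0.04  0.46 -0.1   1.73  0.05  0.95 -0.09]
offset [0.044, -0.011, 0.891] twist [-0.0001, -0.0001, 0.0006] calls 1 rows 3.0
```

Request:
{"method": "jog_arm", "body": {"plan": [{"offset": [0,0,0.4],"twist": [0,0,0],"fingers": -0.13},{"offset": [0,0,0.8],"twist": [0,0,0],"fingers": -0.13},{"offset": [0,0,0.89],"twist": [0,0,0],"fingers": -0.13},{"offset": [0.15,0,0.89],"twist": [0,0,0],"fingers": -0.13},{"offset": [0.28,0,0.89],"twist": [0,0,0],"fingers": -0.13},{"offset": [0.34,0,0.89],"twist": [0,0,0],"fingers": -0.13},{"offset": [0.37,0,0.89],"twist": [0,0,0],"fingers": -0.13}]}}

```text
clock: 22.8
position: [0.5965, 0.0178, -0.0021]
ee_rot: [2.236, 2.206, 0.001]
force: [-1.0, -8.9, 6.8]
width: 0.437
gripper_force: 4.2
```

Request:
{"method": "jog_arm", "body": {"plan": [{"offset": [0.02,0,0],"twist": [0,0,0],"fingers": -0.13},{"offset": [0.03,0,0],"twist": [0,0,0],"fingers": -0.13}]}}

```text
clock: 23.05
position: [0.5965, 0.0179, -0.0023]
ee_rot: [2.239, 2.199, -0.003]
force: [-1.3, -9.6, 6.3]
width: 0.436
gripper_force: 4.7
```

Request:
{"method": "jog_arm", "body": {"plan": [{"offset": [0.015,0,0],"twist": [0,0,0],"fingers": -0.13},{"offset": [0.02,0,0],"twist": [0,0,0],"fingers": -0.13}]}}

```text
clock: 23.3
position: [0.5965, 0.0206, -0.0022]
ee_rot: [2.24, 2.199, -0.003]
force: [-1.5, -9.9, 6.2]
width: 0.436
gripper_force: 4.5
```

Request:
{"method": "jog_arm", "body": {"plan": [{"offset": [0.01,0,0],"twist": [0,0,0],"fingers": -0.13},{"offset": [0.015,0,0],"twist": [0,0,0],"fingers": -0.13}]}}

```text
clock: 23.55
position: [0.5966, 0.0229, -0.0023]
ee_rot: [2.24, 2.199, -0.003]
force: [-0.9, -9.0, 5.3]
width: 0.43
gripper_force: 4.3
```

Request:
{"method": "jog_arm", "body": {"plan": [{"offset": [0.015,0,0],"twist": [0,0,0],"fingers": -0.13},{"offset": [0.02,0,0],"twist": [0,0,0],"fingers": -0.13}]}}

```text
clock: 23.8
position: [0.5966, 0.0244, -0.0022]
ee_rot: [2.24, 2.198, -0.005]
force: [-0.8, -14.8, 6.8]
width: 0.436
gripper_force: 6.8
```

Request:
{"method": "jog_arm", "body": {"plan": [{"offset": [0.01,0,0],"twist": [0,0,0],"fingers": -0.13},{"offset": [0.015,0,0],"twist": [0,0,0],"fingers": -0.13}]}}

```text
clock: 24.05
position: [0.5966, 0.0244, -0.0022]
ee_rot: [2.24, 2.195, -0.008]
force: [-0.8, -19.7, 7.4]
width: 0.433
gripper_force: 9.7
```

Request:
{"method": "jog_arm", "body": {"plan": [{"offset": [0.01,0,0],"twist": [0,0,0],"fingers": -0.13},{"offset": [0.015,0,0],"twist": [0,0,0],"fingers": -0.13}]}}

```text
clock: 24.3
position: [0.5965, 0.0243, -0.0022]
ee_rot: [2.24, 2.193, -0.011]
force: [-1.9, -25.7, 10.2]
width: 0.438
gripper_force: 12.7
```

Request:
{"method": "jog_arm", "body": {"plan": [{"offset": [-0.2,0,0],"twist": [0,0,0],"fingers": 1},{"offset": [-0.2,0,-0.4],"twist": [0,0,0],"fingers": 1},{"offset": [-0.2,0,-0.8],"twist": [0,0,0],"fingers": 1},{"offset": [-0.2,-0.4,-0.9],"twist": [0,0,0],"fingers": 1},{"offset": [-0.2,-0.77,-0.9],"twist": [0,0,0],"fingers": 1},{"offset": [0.3,-0.77,-0.9],"twist": [0,0,0],"fingers": 1},{"offset": [0.3,-0.77,-0.9],"twist": [0,0,0],"fingers": 1}]}}

```text
clock: 25.18
position: [0.481, 0.0846, 0.1328]
ee_rot: [-2.233, -2.209, -0.004]
force: [0.4, -0.3, -0.2]
width: 0.999
gripper_force: 0.0
```

Request:
{"method": "jog_arm", "body": {"plan": [{"offset": [0.68,0,0],"twist": [0,0,-0.25],"fingers": 1},{"offset": [0.68,0,0],"twist": [0,0,-0.25],"fingers": 1},{"offset": [0.68,0,0],"twist": [0,0,-0.25],"fingers": 1},{"offset": [0.68,0,0],"twist": [0,0,-0.25],"fingers": 1},{"offset": [0.68,0,0],"twist": [0,0,-0.25],"fingers": 1},{"offset": [0.68,0,0],"twist": [0,0,-0.25],"fingers": 1},{"offset": [0.68,0,0],"twist": [0,0,-0.25],"fingers": 1},{"offset": [0.68,0,0],"twist": [0,0,-0.25],"fingers": 1},{"offset": [0.68,0,0],"twist": [0,0,-0.25],"fingers": 1},{"offset": [0.68,0,0],"twist": [0,0,-0.25],"fingers": 1}]}}

```text
clock: 26.42
position: [0.4833, 0.1824, 0.132]
ee_rot: [-0.026, -3.141, 0.0]
force: [-0.3, 0.9, 0.5]
width: 0.998
gripper_force: 0.0
```

Run:
```python
from h import *
o=observe(); print(o['position'],yawof(),o['joints'].round(2),o['width'])
go([.48,.171,-.0035],-.016)
```

```text
[0.48333219 0.18239626 0.13201443] -0.016280257658948142 [-0.06  0.39 -0.52  1.89  0.24  0.92  0.85] 0.998297794656316
offset [0.021, -0.076, 0.903] twist [-0.0, -0.0, -0.0] calls 1 rows 3.0
```

Request:
{"method": "jog_arm", "body": {"plan": [{"offset": [0,-0.076,0.4],"twist": [0,0,0],"fingers": 1},{"offset": [0,-0.076,0.8],"twist": [0,0,0],"fingers": 1},{"offset": [0,-0.076,0.9],"twist": [0,0,0],"fingers": 1},{"offset": [-0.25,-0.076,0.9],"twist": [0,0,0],"fingers": 1},{"offset": [-0.36,-0.076,0.9],"twist": [0,0,0],"fingers": 1},{"offset": [-0.38,-0.076,0.9],"twist": [0,0,0],"fingers": 1},{"offset": [-0.4,-0.076,0.9],"twist": [0,0,0],"fingers": 1},{"offset": [-0.42,-0.076,0.9],"twist": [0,0,0],"fingers": 1}]}}

```text
clock: 27.42
position: [0.545, 0.171, -0.0025]
ee_rot: [-0.022, -3.141, 0.0]
force: [-9.8, 1.5, 6.7]
width: 0.998
gripper_force: 5.4
```

Request:
{"method": "jog_arm", "body": {"plan": [{"offset": [-0.01,0,0],"twist": [0,0,0],"fingers": 1},{"offset": [-0.015,0,0],"twist": [0,0,0],"fingers": 1}]}}

```text
clock: 27.68
position: [0.5448, 0.1708, -0.0031]
ee_rot: [-0.022, -3.137, 0.002]
force: [-10.9, 0.5, 6.3]
width: 1.002
gripper_force: 5.2
```

Request:
{"method": "jog_arm", "body": {"plan": [{"offset": [-0.01,0,0],"twist": [0,0,0],"fingers": 1},{"offset": [-0.015,0,0],"twist": [0,0,0],"fingers": 1}]}}

```text
clock: 27.92
position: [0.5447, 0.1708, -0.0034]
ee_rot: [-0.022, -3.133, 0.003]
force: [-18.8, 0.9, 12.1]
width: 1.002
gripper_force: 8.9
```

Run:
```python
from h import *
get_image('wrist'); lm('home0','wrist',.03)
o=observe(); print(o['position'],o['force'])
```

```text
home0 wrist 0.64 278.1 366.9 [0.5637 0.1986 0.03  ]
home0 wrist 0.56 279.3 278.2 [0.5638 0.1463 0.03  ]
[ 0.54461545  0.17076848 -0.00339531] [-16.06253552   2.00215921  11.10295718]
```

Request:
{"method": "jog_arm", "body": {"plan": [{"offset": [0.3,0,0],"twist": [0,0,0],"fingers": -0.13},{"offset": [0.3,0,-0.4],"twist": [0,0,0],"fingers": -0.13},{"offset": [0.3,0,-0.8],"twist": [0,0,0],"fingers": -0.13},{"offset": [0.3,-0.5,-1],"twist": [0,0,0],"fingers": -0.13},{"offset": [0.3,-0.95,-1],"twist": [0,0,0],"fingers": -0.13},{"offset": [0.3,-0.95,-1],"twist": [0,0,0],"fingers": -0.13}]}}

```text
clock: 28.78
position: [0.5027, 0.0246, 0.1477]
ee_rot: [0.03, 3.141, -0.003]
force: [-0.4, 0.7, -0.4]
width: 0.447
gripper_force: 0.0
```

Request:
{"method": "jog_arm", "body": {"plan": [{"offset": [-0.25,-0.8,-0.7],"twist": [0,0,0],"fingers": -0.13},{"offset": [-0.25,-0.8,-0.7],"twist": [0,0,0],"fingers": -0.13},{"offset": [-0.25,-0.8,-0.7],"twist": [0,0,0],"fingers": -0.13}]}}

```text
clock: 29.15
position: [0.5393, -0.0941, 0.2542]
ee_rot: [0.026, 3.14, -0.001]
force: [-0.3, 0.8, -0.6]
width: 0.438
gripper_force: 0.0
```

Request:
{"method": "jog_arm", "body": {"plan": [{"offset": [-0.3,-0.95,0],"twist": [0,0,0],"fingers": -0.13},{"offset": [-0.3,-0.95,0],"twist": [0,0,0],"fingers": -0.13},{"offset": [-0.3,-0.95,0],"twist": [0,0,0],"fingers": -0.13},{"offset": [-0.3,-0.95,0],"twist": [0,0,0],"fingers": -0.13}]}}

```text
clock: 29.65
position: [0.5812, -0.237, 0.2514]
ee_rot: [-0.028, -3.14, 0.0]
force: [-0.3, 0.8, 0.0]
width: 0.434
gripper_force: 0.0
```

```bash
cat >> h.py <<'E'
def bars(cam,z=.013):
    """bars as seen: world mid, yaw (of long axis, in -pi/2..pi/2), length"""
    c=calibration(cam); out=[]
    for d in regions_of('bar0_mid',cam):
        if d['conf']<.25: continue
        ys,xs=np.nonzero(d['region'])
        if len(ys)<30: continue
        W=np.array([onz(c,r,q,z)[:2] for r,q in zip(ys,xs)],np.float32)
        (cx,cy),(w,h),_=cv2.minAreaRect(W); u=np.linalg.svd(W-W.mean(0),full_matrices=False)[2][0]; u=u*np.sign(u[0])
        out.append((cx,cy,np.arctan2(u[1],u[0]),max(w,h))); print(cam,round(d['conf'],2),'mid',round(cx,4),round(cy,4),'yaw',round(out[-1][2],3),'size',round(max(w,h),3),round(min(w,h),3),'px',ys.mean().round(),xs.mean().round())
    return out
E
python3 - <<'E'
from h import *
o=observe(); print(o['clock'],o['position'],yawof(),o['joints'].round(2))
save('wrist','w5.png')
bars('wrist')
get_image('top'); bars('top')
E
```

```text
29.65 [ 0.58123293 -0.23699853  0.25135048] -0.017974356385181498 [ 0.58  0.44 -0.41  1.47  0.18  1.27  1.7 ]
wrist 0.57 mid 0.3949 -0.1816 yaw -0.159 size 0.068 0.02 px 28.0 357.0
top 0.62 mid 0.3639 -0.1783 yaw -0.149 size 0.11 0.021 px 241.0 383.0
```

View pics/w5.png

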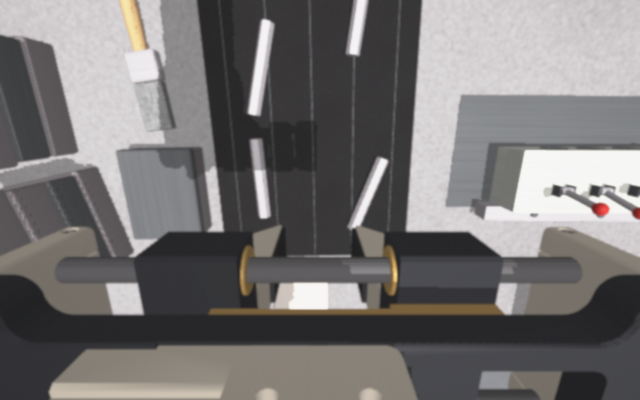

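The view shows four white bars on the dark sheet at px (261,68), (358,25, cut off at the top), (260,178) and (368,193). Since the networks miss most of them, I'll segment bright-on-dark myself.

```bash
cat >> h.py <<'E'
def segbars(cam,z=.014,thr=110):
    c=calibration(cam); im=get_image(cam); g=im.min(2); out=[]
    f=lambda p:proj(c,p)
    poly=np.array([f(p)[::-1] for p in [(.71,-.10,.003),(.71,-.39,.003),(.335,-.385,.003),(.335,-.10,.003)]],np.int32)
    roi=np.zeros(g.shape,np.uint8); cv2.fillPoly(roi,[poly],1)
    if cam=='wrist': roi[225:]=0
    m=((g>thr)&(roi>0)).astype(np.uint8)
    n,l,s,_=cv2.connectedComponentsWithStats(m)
    for i in range(1,n):
        if s[i,4]<60: continue
        ys,xs=np.nonzero(l==i)
        W=np.array([onz(c,r,q,z)[:2] for r,q in zip(ys,xs)],np.float32)
        (cx,cy),(w,h),_=cv2.minAreaRect(W); 
        if max(w,h)>.16 or max(w,h)<.05 or min(w,h)>.04: continue
        u=np.linalg.svd(W-W.mean(0),full_matrices=False)[2][0]; u=u*np.sign(u[0])
        out.append((cx,cy,np.arctan2(u[1],u[0]))); print(cam,'mid',round(cx,4),round(cy,4),'yaw',round(out[-1][2],3),'size',round(max(w,h),3),round(min(w,h),3),'rows',ys.min(),ys.max(),'col',xs.mean().round())
    return out
E
python3 - <<'E'
from h import *
segbars('wrist'); segbars('top',thr=95)
E
```

```text
wrist mid 0.3944 -0.1836 yaw -0.159 size 0.066 0.019 rows 0 55 col 354.0
wrist mid 0.4423 -0.3142 yaw -0.233 size 0.124 0.02 rows 17 114 col 258.0
wrist mid 0.597 -0.3257 yaw 0.044 size 0.123 0.02 rows 138 217 col 257.0
wrist mid 0.6206 -0.1618 yaw -0.378 size 0.117 0.019 rows 157 224 col 366.0
top mid 0.6245 -0.1617 yaw -0.369 size 0.124 0.019 rows 151 183 col 378.0
top mid 0.4429 -0.3147 yaw -0.237 size 0.123 0.019 rows 201 235 col 422.0
top mid 0.3823 -0.1806 yaw -0.157 size 0.093 0.019 rows 222 248 col 384.0
```

Run:
```python
from h import *
y=-.372; p=np.array([.6225,-.1618,0])-.027*np.array([np.cos(y),np.sin(y),0]); print(p)
go([p[0],p[1],.12],y)
print(proj(calibration('wrist'),(.6225,-.1618,.011)))
c=calibration('wrist')
for r,q in [(150,190),(148,120),(237,190),(148,203)]: print(onz(c,r,q,.0)[:2].round(3),onz(c,r,q,.06)[:2].round(3))
```

```text
[ 0.59734674 -0.15198606  0.        ]
offset [-0.097, 0.543, 0.883] twist [0.0, 0.0, 0.0572] calls 1 rows 3.0
(np.float64(193.2583240229708), np.float64(364.80929479347793))
[ 0.554 -0.429] [ 0.548 -0.402]
[ 0.549 -0.535] [ 0.544 -0.493]
[ 0.697 -0.449] [ 0.671 -0.419]
[ 0.551 -0.409] [ 0.545 -0.384]
```

Request:
{"method": "jog_arm", "body": {"plan": [{"offset": [-0.1,0.54,0.2],"twist": [0,0,0.057],"fingers": -0.13},{"offset": [-0.1,0.54,0.6],"twist": [0,0,0.057],"fingers": -0.13},{"offset": [-0.1,0.54,0.88],"twist": [0,0,0.057],"fingers": -0.13},{"offset": [-0.1,0.54,0.88],"twist": [0,0,0.057],"fingers": -0.13}]}}

```text
clock: 30.45
position: [0.595, -0.1524, 0.117]
ee_rot: [-0.577, -3.081, -0.0]
force: [1.0, -0.1, 0.4]
width: 0.436
gripper_force: 0.0
```

Run:
```python
from h import *
o=observe(); print(o['position'],yawof(),o['joints'].round(2))
go([.597,-.152,-.016],-.372)
segbars('wrist')
```

```text
[ 0.59504145 -0.15236433  0.11696318] -0.37021403689302884 [ 0.4   0.53 -0.34  1.67  0.2   0.98  1.18]
offset [-0.018, 0.008, 0.886] twist [-0.0002, -0.0012, 0.0003] calls 1 rows 3.0
wrist mid 0.4417 -0.3159 yaw -0.218 size 0.121 0.017 rows 37 169 col 100.0
wrist mid 0.5981 -0.1531 yaw -0.37 size 0.067 0.013 rows 162 224 col 319.0
```

Request:
{"method": "jog_arm", "body": {"newtons": 40, "plan": [{"offset": [-0.02,0.01,0.4],"twist": [0,0,0],"fingers": -0.13},{"offset": [-0.02,0.01,0.7],"twist": [0,0,0],"fingers": -0.13},{"offset": [-0.02,0.01,0.85],"twist": [0,0,0],"fingers": -0.13},{"offset": [-0.02,0.01,0.88],"twist": [0,0,0],"fingers": -0.13},{"offset": [-0.02,0.01,0.88],"twist": [0,0,0],"fingers": -1},{"offset": [-0.02,0.01,0.88],"twist": [0,0,0],"fingers": -1},{"offset": [-0.02,0.01,0.88],"twist": [0,0,0],"fingers": -1},{"offset": [-0.02,0.01,0.88],"twist": [0,0,0],"fingers": -1},{"offset": [-0.02,0.01,0.88],"twist": [0,0,0],"fingers": -1}]}}

```text
clock: 31.62
position: [0.6024, -0.1539, -0.0106]
ee_rot: [0.582, 3.085, -0.0]
force: [-0.6, -0.6, 6.9]
width: 0.171
gripper_force: 34.9
```

Request:
{"method": "jog_arm", "body": {"plan": [{"offset": [0,0,-0.3],"twist": [0,0,0],"fingers": -1},{"offset": [0,0,-0.5],"twist": [0,0,0],"fingers": -1},{"offset": [0,0,-0.5],"twist": [0,0,0],"fingers": -1}]}}

```text
clock: 32.0
position: [0.6033, -0.1539, 0.066]
ee_rot: [0.581, 3.082, -0.0]
force: [0.3, -0.3, -0.2]
width: 0.001
gripper_force: 0.0
```

```bash
cat >> h.py <<'E'
F=np.array([.5545,.172]); FY=-.016  # seated pallet: centre of front face, yaw
def H(i,d=0): # point on bore axis i, d outside the front face
    return F+(78-52*i)*1e-3*np.array([-np.sin(FY),np.cos(FY)])-d*np.array([np.cos(FY),np.sin(FY)])
E
python3 - <<'E'
from h import *
o=observe(); print(o['position'],yawof(),o['width']*92,o['gripper_force'],o['force'])
# grasp is 27 mm behind bar mid: bar front end 87 mm ahead of TCP
for i in range(4): print(i,H(i).round(4))
p=H(0,.115); go([p[0],p[1],.04],FY)
E
```

```text
[ 0.60330536 -0.15386798  0.06604723] -0.37276269095631764 0.0960249718917009 0.0 [ 0.28935535 -0.34027608 -0.18042822]
0 [0.5557 0.25  ]
1 [0.5549 0.198 ]
2 [0.5541 0.146 ]
3 [0.5533 0.094 ]
offset [1.995, 2.124, 0.166] twist [0.0, 0.0008, -0.0568] calls 3 rows 8.0
```

Run:
```python
from h import *
save('wrist','w6.png')
segbars('wrist')
get_image('top'); segbars('top',thr=95)
```

```text
wrist mid 0.5027 -0.1258 yaw -0.001 size 0.107 0.001 rows 0 143 col 303.0
wrist mid 0.442 -0.3139 yaw -0.231 size 0.123 0.022 rows 3 172 col 46.0
wrist mid 0.5899 -0.1506 yaw -0.358 size 0.06 0.019 rows 156 224 col 317.0
top mid 0.381 -0.1807 yaw -0.163 size 0.091 0.018 rows 223 248 col 384.0
```

View pics/w6.png

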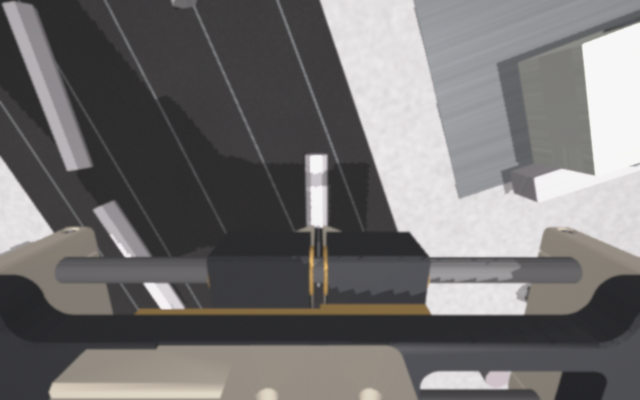

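The bar stayed on the sheet at nearly its old place because the grip slid off during the lift. I'll grasp again lower and harder, and check before lifting.

Request:
{"method": "jog_arm", "body": {"newtons": 50, "plan": [{"offset": [0.07,0,0],"twist": [0,0,0],"fingers": -0.13},{"offset": [0.07,0,0],"twist": [0,0,0],"fingers": -0.13},{"offset": [0.07,0,0],"twist": [0,0,0],"fingers": -0.13},{"offset": [0.07,0,0.1],"twist": [0,0,0],"fingers": -0.13},{"offset": [0.07,0,0.3],"twist": [0,0,0],"fingers": -0.13},{"offset": [0.07,0,0.5],"twist": [0,0,0],"fingers": -0.13},{"offset": [0.07,0,0.55],"twist": [0,0,0],"fingers": -0.13},{"offset": [0.07,0,0.55],"twist": [0,0,0],"fingers": -0.13}]}}

```text
clock: 33.2
position: [0.59, -0.1497, -0.0187]
ee_rot: [-0.582, -3.085, 0.001]
force: [-10.9, 0.8, 22.2]
width: 0.434
gripper_force: 11.0
```

Run:
```python
from h import *
o=observe(); print(o['position'],yawof(),o['width']*92,o['gripper_force'],o['force'])
go([.593,-.151,-.016],-.372)
```

```text
[ 0.59003158 -0.14965301 -0.01865653] -0.3727002839686149 39.95369963521791 10.954758594743907 [-10.93524976   0.83049827  22.15766609]
offset [-0.022, -0.001, -0.018] twist [-0.0002, -0.0004, -0.0001] calls 1 rows 1.0
```

Request:
{"method": "jog_arm", "body": {"newtons": 50, "plan": [{"offset": [-0.02,0,-0.02],"twist": [0,0,0],"fingers": -0.13},{"offset": [-0.02,0,-0.02],"twist": [0,0,0],"fingers": -1},{"offset": [-0.02,0,-0.02],"twist": [0,0,0],"fingers": -1},{"offset": [-0.02,0,-0.02],"twist": [0,0,0],"fingers": -1},{"offset": [-0.02,0,-0.02],"twist": [0,0,0],"fingers": -1},{"offset": [-0.02,0,-0.02],"twist": [0,0,0],"fingers": -1},{"offset": [-0.02,0,-0.02],"twist": [0,0,0],"fingers": -1}]}}

```text
clock: 34.08
position: [0.5942, -0.1509, -0.0166]
ee_rot: [-0.582, -3.087, -0.0]
force: [-0.3, 0.2, -1.1]
width: 0.172
gripper_force: 50.0
```

Request:
{"method": "jog_arm", "body": {"plan": [{"offset": [0,0,-0.05],"twist": [0,0,0],"fingers": -1},{"offset": [0,0,-0.1],"twist": [0,0,0],"fingers": -1},{"offset": [0,0,-0.15],"twist": [0,0,0],"fingers": -1},{"offset": [0,0,-0.2],"twist": [0,0,0],"fingers": -1}]}}

```text
clock: 34.58
position: [0.5945, -0.1509, 0.0143]
ee_rot: [0.582, 3.087, 0.0]
force: [0.0, -0.6, -1.9]
width: 0.172
gripper_force: 50.0
```

Run:
```python
from h import *
p=H(0,.115); go([p[0],p[1],.06],FY)
```

```text
offset [1.932, 2.128, -0.305] twist [0.0, 0.0001, -0.0568] calls 3 rows 7.0
```

Request:
{"method": "jog_arm", "body": {"plan": [{"offset": [0.3,0.15,-0.3],"twist": [0,0,0],"fingers": -1},{"offset": [0.65,0.33,-0.35],"twist": [0,0,0],"fingers": -1},{"offset": [0.97,0.5,-0.35],"twist": [0,0,0],"fingers": -1},{"offset": [0.97,0.5,-0.35],"twist": [0,0,0],"fingers": -1}]}}

```text
clock: 35.08
position: [0.4833, -0.0247, 0.0668]
ee_rot: [-0.573, -3.088, -0.001]
force: [0.6, -0.9, -2.0]
width: 0.17
gripper_force: 50.0
```

Request:
{"method": "jog_arm", "body": {"plan": [{"offset": [0.3,0.25,0],"twist": [0,0,0],"fingers": -1},{"offset": [0.6,0.5,0],"twist": [0,0,0],"fingers": -1},{"offset": [0.96,0.8,0],"twist": [0,0,0],"fingers": -1},{"offset": [0.96,0.8,0],"twist": [0,0,0],"fingers": -1}]}}

```text
clock: 35.58
position: [0.3946, 0.1398, 0.0667]
ee_rot: [0.572, 3.089, 0.003]
force: [0.2, -0.4, -1.5]
width: 0.172
gripper_force: 50.0
```

Request:
{"method": "jog_arm", "body": {"plan": [{"offset": [0,0.3,0],"twist": [0,0,-0.02],"fingers": -1},{"offset": [0,0.6,0],"twist": [0,0,-0.04],"fingers": -1},{"offset": [0,0.83,0],"twist": [0,0,-0.0568],"fingers": -1},{"offset": [0,0.83,0],"twist": [0,0,-0.0568],"fingers": -1},{"offset": [0,0.83,0],"twist": [0,0,-0.0568],"fingers": -1}]}}

```text
clock: 36.2
position: [0.4415, 0.2506, 0.0658]
ee_rot: [-0.028, -3.141, 0.002]
force: [0.5, -0.6, -1.5]
width: 0.175
gripper_force: 50.0
```

Run:
```python
from h import *
o=observe(); print(o['clock'],o['position'],yawof(),o['width']*92,o['gripper_force'],o['force'])
p=H(0,.11); go([p[0],p[1],.0045],FY)
p=H(0,.022); go([p[0],p[1],.0045],FY)
get_image('wrist'); lm('home0','wrist',.03)
```

```text
36.2 [0.44152456 0.25057185 0.06581439] -0.018124240123236924 16.11015543150066 49.99875269830227 [ 0.47120903 -0.57217483 -1.53062302]
offset [-0.028, 0.009, 0.409] twist [-0.0002, -0.0001, -0.0003] calls 1 rows 1.0
offset [-0.615, 0.01, 0.408] twist [-0.0002, -0.0001, -0.0003] calls 1 rows 2.0
```

Request:
{"method": "jog_arm", "body": {"plan": [{"offset": [0,0.01,0.3],"twist": [0,0,0],"fingers": -1},{"offset": [0,0.01,0.41],"twist": [0,0,0],"fingers": -1},{"offset": [0,0.01,0.41],"twist": [0,0,0],"fingers": -1},{"offset": [-0.1,0.01,0.41],"twist": [0,0,0],"fingers": -1},{"offset": [-0.17,0.01,0.41],"twist": [0,0,0],"fingers": -1},{"offset": [-0.22,0.01,0.41],"twist": [0,0,0],"fingers": -1},{"offset": [-0.27,0.01,0.41],"twist": [0,0,0],"fingers": -1}]}}

```text
clock: 37.17
position: [0.4823, 0.2529, 0.0048]
ee_rot: [0.025, 3.141, 0.0]
force: [0.7, -0.4, -1.9]
width: 0.175
gripper_force: 50.0
```

Request:
{"method": "jog_arm", "body": {"plan": [{"offset": [-0.04,0,0],"twist": [0,0,0],"fingers": -1},{"offset": [-0.07,0,0],"twist": [0,0,0],"fingers": -1}]}}

```text
clock: 37.42
position: [0.4924, 0.2527, 0.0046]
ee_rot: [-0.025, -3.141, 0.0]
force: [-0.4, -0.1, -2.5]
width: 0.179
gripper_force: 50.0
```

Request:
{"method": "jog_arm", "body": {"plan": [{"offset": [-0.06,-0.01,0],"twist": [0,0,0],"fingers": -1},{"offset": [-0.12,-0.01,0],"twist": [0,0,0],"fingers": -1},{"offset": [-0.18,-0.01,0],"twist": [0,0,0],"fingers": -1},{"offset": [-0.23,-0.01,0],"twist": [0,0,0],"fingers": -1}]}}

```text
clock: 37.92
position: [0.5272, 0.2507, 0.0046]
ee_rot: [0.025, 3.141, 0.0]
force: [-0.5, 0.4, -1.5]
width: 0.172
gripper_force: 50.0
```

Request:
{"method": "jog_arm", "body": {"plan": [{"offset": [-0.02,0,0],"twist": [0,0,0],"fingers": -1},{"offset": [-0.04,0,0],"twist": [0,0,0],"fingers": -1}]}}

```text
clock: 38.17
position: [0.5325, 0.2506, 0.0045]
ee_rot: [-0.025, -3.141, 0.0]
force: [0.2, -0.2, -2.4]
width: 0.175
gripper_force: 50.0
```

Request:
{"method": "jog_arm", "body": {"plan": [{"offset": [-0.02,0,0],"twist": [0,0,0],"fingers": -1},{"offset": [-0.03,0,0],"twist": [0,0,0],"fingers": -1}]}}

```text
clock: 38.42
position: [0.5371, 0.2506, 0.0046]
ee_rot: [0.025, 3.141, 0.0]
force: [-1.2, -0.3, -1.2]
width: 0.169
gripper_force: 50.0
```

Request:
{"method": "jog_arm", "body": {"plan": [{"offset": [-0.015,0,0],"twist": [0,0,0],"fingers": -1},{"offset": [-0.02,0,0],"twist": [0,0,0],"fingers": -1}]}}

```text
clock: 38.67
position: [0.5391, 0.2504, 0.0043]
ee_rot: [-0.024, -3.14, 0.001]
force: [-5.5, -0.1, -2.3]
width: 0.174
gripper_force: 50.0
```

Request:
{"method": "jog_arm", "body": {"plan": [{"offset": [-0.01,0,0],"twist": [0,0,0],"fingers": -1},{"offset": [-0.015,0,0],"twist": [0,0,0],"fingers": -1}]}}

```text
clock: 38.92
position: [0.5396, 0.2503, 0.0039]
ee_rot: [-0.023, -3.137, 0.002]
force: [-9.8, 0.3, -0.5]
width: 0.179
gripper_force: 50.0
```

Request:
{"method": "jog_arm", "body": {"plan": [{"offset": [-0.015,0,0.01],"twist": [0,0,0],"fingers": -1},{"offset": [-0.01,0,0.012],"twist": [0,0,0],"fingers": -0.26},{"offset": [-0.01,0,0.012],"twist": [0,0,0],"fingers": -0.26},{"offset": [-0.01,0,0.012],"twist": [0,0,0],"fingers": -0.26},{"offset": [0.2,0,0],"twist": [0,0,0],"fingers": -0.26},{"offset": [0.4,0,0],"twist": [0,0,0],"fingers": -0.26},{"offset": [0.6,0,0],"twist": [0,0,0],"fingers": -1},{"offset": [0.6,0,0],"twist": [0,0,0],"fingers": -1},{"offset": [0.6,0,0],"twist": [0,0,0],"fingers": -1},{"offset": [0.6,0,0],"twist": [0,0,0],"fingers": -1}]}}

```text
clock: 40.17
position: [0.4535, 0.252, 0.0047]
ee_rot: [0.027, 3.14, 0.001]
force: [0.5, -0.0, 0.2]
width: 0.015
gripper_force: 0.0
```

Request:
{"method": "jog_arm", "body": {"plan": [{"offset": [-0.15,0,0],"twist": [0,0,0],"fingers": -1},{"offset": [-0.22,0,0],"twist": [0,0,0],"fingers": -1},{"offset": [-0.26,0,0],"twist": [0,0,0],"fingers": -1}]}}

```text
clock: 40.55
position: [0.492, 0.2511, 0.0044]
ee_rot: [-0.026, -3.141, -0.0]
force: [0.4, -0.1, -0.8]
width: 0.0
gripper_force: 0.0
```

Request:
{"method": "jog_arm", "body": {"plan": [{"offset": [-0.02,0,0],"twist": [0,0,0],"fingers": -1},{"offset": [-0.04,0,0],"twist": [0,0,0],"fingers": -1}]}}

```text
clock: 40.8
position: [0.4946, 0.2511, 0.0042]
ee_rot: [-0.023, -3.138, 0.002]
force: [-12.6, 0.8, 6.2]
width: 0.007
gripper_force: 6.1
```

Request:
{"method": "jog_arm", "body": {"plan": [{"offset": [-0.02,0,0],"twist": [0,0,0],"fingers": -1},{"offset": [-0.03,0,0],"twist": [0,0,0],"fingers": -1}]}}

```text
clock: 41.05
position: [0.4945, 0.251, 0.0035]
ee_rot: [-0.02, -3.131, 0.005]
force: [-22.1, 0.2, 10.1]
width: 0.004
gripper_force: 11.0
```

Request:
{"method": "jog_arm", "body": {"plan": [{"offset": [0.2,0,0],"twist": [0,0,0],"fingers": -1},{"offset": [0.2,0,-0.3],"twist": [0,0,0],"fingers": -1},{"offset": [0.2,0,-0.54],"twist": [0,0,0],"fingers": -1},{"offset": [-0.2,0,-0.54],"twist": [0,0,0],"fingers": -1},{"offset": [-0.4,0,-0.54],"twist": [0,0,0],"fingers": -1},{"offset": [-0.4,0,-0.54],"twist": [0,0,0],"fingers": -1}]}}

```text
clock: 41.8
position: [0.5636, 0.2495, 0.0853]
ee_rot: [0.029, 3.141, 0.0]
force: [-0.8, -0.4, 0.4]
width: 0.005
gripper_force: 0.0
```

Run:
```python
from h import *
o=observe(); print(o['clock'],o['position'],yawof(),o['force'])
for X,z in [(.60,.085),(.625,.085),(.637,.078),(.655,.07),(.655,.063)]:
    p=H(0)+(X-H(0)[0])*np.array([np.cos(FY),np.sin(FY)]); go([p[0],p[1],z],FY)
```

```text
41.8 [0.56363089 0.24946543 0.08533468] -0.01816187313982026 [-0.76407264 -0.40525719  0.3646289 ]
offset [-0.242, 0.003, 0.002] twist [0.0, 0.0001, -0.0003] calls 1 rows 1.0
offset [-0.409, 0.004, 0.003] twist [0.0, 0.0001, -0.0003] calls 1 rows 1.0
offset [-0.489, 0.004, 0.049] twist [0.0, 0.0001, -0.0003] calls 1 rows 2.0
offset [-0.609, 0.004, 0.103] twist [0.0, 0.0001, -0.0003] calls 1 rows 2.0
offset [-0.609, 0.004, 0.149] twist [0.0, 0.0001, -0.0003] calls 1 rows 2.0
```

Request:
{"method": "jog_arm", "body": {"plan": [{"offset": [-0.15,0,0],"twist": [0,0,0],"fingers": -1},{"offset": [-0.24,0,0],"twist": [0,0,0],"fingers": -1},{"offset": [-0.32,0,0],"twist": [0,0,0],"fingers": -1},{"offset": [-0.41,0,0],"twist": [0,0,0],"fingers": -1},{"offset": [-0.49,0,0.04],"twist": [0,0,0],"fingers": -1},{"offset": [-0.55,0,0.07],"twist": [0,0,0],"fingers": -1},{"offset": [-0.61,0,0.1],"twist": [0,0,0],"fingers": -1},{"offset": [-0.61,0,0.12],"twist": [0,0,0],"fingers": -1}]}}

```text
clock: 42.8
position: [0.6545, 0.2487, 0.0674]
ee_rot: [0.026, 3.14, 0.001]
force: [0.9, -0.6, 1.3]
width: 0.006
gripper_force: 0.8
```

Request:
{"method": "jog_arm", "body": {"plan": [{"offset": [0,0,0.015],"twist": [0,0,0],"fingers": -1},{"offset": [0,0,0.03],"twist": [0,0,0],"fingers": -1}]}}

```text
clock: 43.05
position: [0.6542, 0.2491, 0.0648]
ee_rot: [0.025, 3.139, 0.001]
force: [-1.9, -3.0, 17.1]
width: 0.007
gripper_force: 8.6
```

Lever 0 is fully closed, with a 17 N reaction at the predicted height. Next I'll look at the bars again.

Request:
{"method": "jog_arm", "body": {"plan": [{"offset": [0,0,-0.4],"twist": [0,0,0],"fingers": -0.13},{"offset": [0,0,-0.8],"twist": [0,0,0],"fingers": -0.13},{"offset": [0.35,-0.4,-0.9],"twist": [0,0,0],"fingers": -0.13},{"offset": [0.35,-0.8,-0.9],"twist": [0,0,0],"fingers": -0.13},{"offset": [0.35,-0.8,-0.9],"twist": [0,0,0],"fingers": -0.13}]}}

```text
clock: 43.68
position: [0.5984, 0.1241, 0.1986]
ee_rot: [0.033, 3.141, -0.005]
force: [0.1, 0.7, 0.1]
width: 0.43
gripper_force: 0.0
```

Request:
{"method": "jog_arm", "body": {"plan": [{"offset": [0.35,-0.95,-0.3],"twist": [0,0,0],"fingers": -0.13},{"offset": [0.35,-0.95,-0.3],"twist": [0,0,0],"fingers": -0.13},{"offset": [0.35,-0.95,-0.3],"twist": [0,0,0],"fingers": -0.13}]}}

```text
clock: 44.05
position: [0.5432, -0.0147, 0.2438]
ee_rot: [0.029, 3.141, -0.002]
force: [0.2, 0.3, -0.0]
width: 0.436
gripper_force: 0.0
```

Request:
{"method": "jog_arm", "body": {"plan": [{"offset": [0.33,-0.95,0],"twist": [0,0,0],"fingers": -0.13},{"offset": [0.33,-0.95,0],"twist": [0,0,0],"fingers": -0.13},{"offset": [0.33,-0.95,0],"twist": [0,0,0],"fingers": -0.13}]}}

```text
clock: 44.42
position: [0.4907, -0.1571, 0.2429]
ee_rot: [-0.031, -3.141, 0.002]
force: [0.2, 1.6, -0.0]
width: 0.437
gripper_force: 0.0
```

Request:
{"method": "jog_arm", "body": {"plan": [{"offset": [0,-0.35,0],"twist": [0,0,0],"fingers": -0.13},{"offset": [0,-0.35,0],"twist": [0,0,0],"fingers": -0.13},{"offset": [0,-0.35,0],"twist": [0,0,0],"fingers": -0.13}]}}

```text
clock: 44.8
position: [0.4917, -0.2052, 0.2429]
ee_rot: [-0.024, -3.141, -0.002]
force: [0.2, 0.7, -0.4]
width: 0.436
gripper_force: 0.0
```

```bash
sed -i 's/(.335,-.385,.003),(.335,-.10,.003)/(.28,-.385,.003),(.28,-.10,.003)/' h.py
python3 - <<'E'
from h import *
o=observe(); print(o['clock'],o['position'],yawof())
b=segbars('wrist')
for m in b:
    u=np.array([np.cos(m[2]),np.sin(m[2])]); p=np.array(m[:2])-.027*u; go([p[0],p[1],.10],m[2])
E
```

```text
44.8 [ 0.49173595 -0.20519046  0.2428819 ] -0.01516913423053635
wrist mid 0.4435 -0.3145 yaw -0.238 size 0.125 0.02 rows 91 179 col 241.0
offset [0.488, -0.697, 0.953] twist [0.0001, -0.0, 0.0357] calls 1 rows 4.0
```

Request:
{"method": "jog_arm", "body": {"plan": [{"offset": [0.49,-0.7,0.3],"twist": [0,0,0.036],"fingers": -0.13},{"offset": [0.49,-0.7,0.6],"twist": [0,0,0.036],"fingers": -0.13},{"offset": [0.49,-0.7,0.95],"twist": [0,0,0.036],"fingers": -0.13},{"offset": [0.49,-0.7,0.95],"twist": [0,0,0.036],"fingers": -0.13},{"offset": [0.49,-0.7,0.95],"twist": [0,0,0.036],"fingers": -0.13}]}}

```text
clock: 45.48
position: [0.4159, -0.3085, 0.0994]
ee_rot: [-0.377, -3.116, -0.003]
force: [0.2, 0.9, 1.2]
width: 0.432
gripper_force: 0.0
```

Run:
```python
from h import *
o=observe(); print(o['position'],yawof(),o['joints'].round(2))
go([.417,-.308,-.0165],-.238)
segbars('wrist')
save('top','t2.png',crop=(110,290,280,500),scale=3)
```

```text
[ 0.4159242  -0.30850239  0.09941415] -0.2405989932927385 [ 0.77  0.41 -0.3   1.94  0.16  0.83  1.71]
offset [-0.008, 0.004, 0.773] twist [0.0003, -0.0004, -0.0004] calls 1 rows 2.0
wrist mid 0.4144 -0.3081 yaw -0.233 size 0.064 0.019 rows 161 224 col 318.0
```

View pics/t2.png

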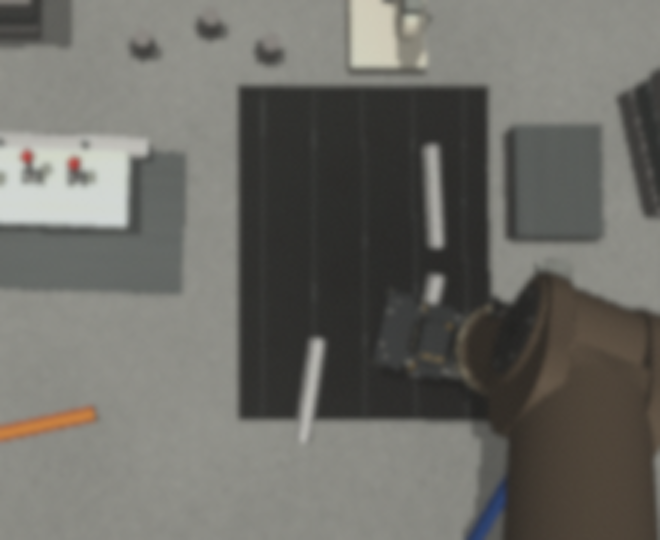

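The top view shows three bars left: at crop px (433,195), under the gripper, and (311,390), whose near end sticks out past the sheet edge. Grasping the one below now.

Request:
{"method": "jog_arm", "body": {"newtons": 50, "plan": [{"offset": [-0.01,0,0.4],"twist": [0,0,0],"fingers": -0.13},{"offset": [-0.01,0,0.7],"twist": [0,0,0],"fingers": -0.13},{"offset": [-0.01,0,0.77],"twist": [0,0,0],"fingers": -0.13},{"offset": [-0.01,0,0.77],"twist": [0,0,0],"fingers": -0.13},{"offset": [-0.01,0,0.77],"twist": [0,0,0],"fingers": -0.13}]}}

```text
clock: 46.2
position: [0.4195, -0.3112, -0.0129]
ee_rot: [0.378, 3.116, -0.002]
force: [-0.4, 0.5, 0.5]
width: 0.435
gripper_force: 0.0
```

Request:
{"method": "jog_arm", "body": {"plan": [{"offset": [0,0,0],"twist": [0,0,0],"fingers": -1},{"offset": [0,0,0],"twist": [0,0,0],"fingers": -1},{"offset": [0,0,0],"twist": [0,0,0],"fingers": -1},{"offset": [0,0,0],"twist": [0,0,0],"fingers": -1},{"offset": [0,0,0],"twist": [0,0,0],"fingers": -1},{"offset": [0,0,0],"twist": [0,0,0],"fingers": -1}]}}

```text
clock: 46.95
position: [0.4181, -0.3106, -0.0144]
ee_rot: [0.379, 3.118, -0.0]
force: [-0.9, 0.7, 5.4]
width: 0.176
gripper_force: 50.0
```

Request:
{"method": "jog_arm", "body": {"plan": [{"offset": [0,0,-0.05],"twist": [0,0,0],"fingers": -1},{"offset": [0,0,-0.1],"twist": [0,0,0],"fingers": -1},{"offset": [0,0,-0.2],"twist": [0,0,0],"fingers": -1},{"offset": [0,0,-0.3],"twist": [0,0,0],"fingers": -1},{"offset": [0,0,-0.4],"twist": [0,0,0],"fingers": -1}]}}

```text
clock: 47.58
position: [0.418, -0.3106, 0.0464]
ee_rot: [0.379, 3.118, -0.0]
force: [-0.5, -0.3, -2.1]
width: 0.17
gripper_force: 49.9
```

Run:
```python
from h import *
o=observe(); print(o['clock'],o['position'],yawof(),o['width']*92,o['gripper_force'])
p=H(1,.115); go([p[0],p[1],.06],FY)
```

```text
47.575 [ 0.41799633 -0.31056386  0.04642548] -0.2419938451294141 15.618973293344363 49.94917005300522
offset [0.673, 3.339, -0.091] twist [-0.0, 0.0001, -0.036] calls 4 rows 9.0
```

Request:
{"method": "jog_arm", "body": {"plan": [{"offset": [0.07,0.3,-0.1],"twist": [0,0,0],"fingers": -1},{"offset": [0.14,0.6,-0.1],"twist": [0,0,0],"fingers": -1},{"offset": [0.2,0.85,-0.1],"twist": [0,0,0],"fingers": -1}]}}

```text
clock: 47.95
position: [0.4196, -0.178, 0.0612]
ee_rot: [0.378, 3.117, -0.0]
force: [0.2, 0.4, -2.8]
width: 0.172
gripper_force: 49.9
```

Request:
{"method": "jog_arm", "body": {"plan": [{"offset": [0.07,0.3,0],"twist": [0,0,0],"fingers": -1},{"offset": [0.14,0.6,0],"twist": [0,0,0],"fingers": -1},{"offset": [0.2,0.85,0],"twist": [0,0,0],"fingers": -1}]}}

```text
clock: 48.32
position: [0.421, -0.0468, 0.061]
ee_rot: [0.378, 3.118, 0.0]
force: [1.3, -0.2, -1.9]
width: 0.174
gripper_force: 49.9
```

Request:
{"method": "jog_arm", "body": {"plan": [{"offset": [0.07,0.3,0],"twist": [0,0,0],"fingers": -1},{"offset": [0.14,0.6,0],"twist": [0,0,0],"fingers": -1},{"offset": [0.2,0.85,0],"twist": [0,0,0],"fingers": -1}]}}

```text
clock: 48.7
position: [0.4224, 0.0844, 0.061]
ee_rot: [0.378, 3.118, 0.001]
force: [-0.1, 0.5, -1.7]
width: 0.175
gripper_force: 49.9
```

Request:
{"method": "jog_arm", "body": {"plan": [{"offset": [0.02,0.3,0],"twist": [0,0,-0.015],"fingers": -1},{"offset": [0.05,0.6,0],"twist": [0,0,-0.03],"fingers": -1},{"offset": [0.07,0.79,0],"twist": [0,0,-0.036],"fingers": -1},{"offset": [0.07,0.79,0],"twist": [0,0,-0.036],"fingers": -1},{"offset": [0.07,0.79,0],"twist": [0,0,-0.036],"fingers": -1}]}}

```text
clock: 49.32
position: [0.4402, 0.1992, 0.0603]
ee_rot: [-0.026, -3.141, 0.001]
force: [0.2, -0.8, -2.7]
width: 0.175
gripper_force: 49.9
```

Run:
```python
from h import *
o=observe(); print(o['clock'],o['position'],yawof(),o['width']*92,o['gripper_force'],o['force'])
p=H(1,.11); go([p[0],p[1],.006],FY)
p=H(1,.022); go([p[0],p[1],.006],FY)
```

```text
49.325 [0.44019662 0.1991897  0.06033779] -0.01653584388368437 16.126405343376742 49.94889982044697 [ 0.24995861 -0.75118663 -2.66513108]
offset [-0.032, 0.005, 0.362] twist [-0.0001, -0.0, -0.0001] calls 1 rows 1.0
offset [-0.618, 0.005, 0.362] twist [-0.0001, -0.0, -0.0001] calls 1 rows 2.0
```

Request:
{"method": "jog_arm", "body": {"plan": [{"offset": [0,0,0.2],"twist": [0,0,0],"fingers": -1},{"offset": [0,0,0.36],"twist": [0,0,0],"fingers": -1},{"offset": [0,0,0.36],"twist": [0,0,0],"fingers": -1},{"offset": [-0.12,0,0.36],"twist": [0,0,0],"fingers": -1},{"offset": [-0.2,0,0.36],"twist": [0,0,0],"fingers": -1},{"offset": [-0.25,0,0.36],"twist": [0,0,0],"fingers": -1},{"offset": [-0.3,0,0.36],"twist": [0,0,0],"fingers": -1}]}}

```text
clock: 50.2
position: [0.4857, 0.1991, 0.0064]
ee_rot: [0.025, 3.141, 0.0]
force: [-0.1, -0.1, -2.6]
width: 0.173
gripper_force: 49.9
```

Request:
{"method": "jog_arm", "body": {"plan": [{"offset": [-0.07,0,0],"twist": [0,0,0],"fingers": -1},{"offset": [-0.14,0,0],"twist": [0,0,0],"fingers": -1},{"offset": [-0.21,0,0],"twist": [0,0,0],"fingers": -1},{"offset": [-0.28,0,0],"twist": [0,0,0],"fingers": -1}]}}

```text
clock: 50.7
position: [0.528, 0.1986, 0.006]
ee_rot: [-0.025, -3.141, 0.0]
force: [-1.8, -0.3, -1.8]
width: 0.174
gripper_force: 49.9
```

Request:
{"method": "jog_arm", "body": {"plan": [{"offset": [-0.02,0,0],"twist": [0,0,0],"fingers": -1},{"offset": [-0.04,0,0],"twist": [0,0,0],"fingers": -1}]}}

```text
clock: 50.95
position: [0.5332, 0.1986, 0.006]
ee_rot: [-0.025, -3.141, 0.0]
force: [-0.3, 0.2, -3.4]
width: 0.171
gripper_force: 49.9
```

Request:
{"method": "jog_arm", "body": {"plan": [{"offset": [-0.02,0,0],"twist": [0,0,0],"fingers": -1},{"offset": [-0.035,0,0],"twist": [0,0,0],"fingers": -1}]}}

```text
clock: 51.2
position: [0.5386, 0.1985, 0.0061]
ee_rot: [-0.024, -3.141, -0.0]
force: [-0.1, 0.3, -2.4]
width: 0.177
gripper_force: 49.9
```

Request:
{"method": "jog_arm", "body": {"plan": [{"offset": [-0.01,0,0],"twist": [0,0,0],"fingers": -1},{"offset": [-0.02,0,0],"twist": [0,0,0],"fingers": -1}]}}

```text
clock: 51.45
position: [0.5398, 0.1983, 0.0056]
ee_rot: [-0.024, -3.139, 0.001]
force: [-6.5, -0.8, -1.9]
width: 0.174
gripper_force: 49.9
```

Request:
{"method": "jog_arm", "body": {"plan": [{"offset": [-0.01,0,0],"twist": [0,0,0],"fingers": -1},{"offset": [-0.02,0,0],"twist": [0,0,0],"fingers": -1}]}}

```text
clock: 51.7
position: [0.5398, 0.1982, 0.0048]
ee_rot: [-0.022, -3.134, 0.003]
force: [-15.2, 0.8, -1.4]
width: 0.173
gripper_force: 49.9
```

Request:
{"method": "jog_arm", "body": {"plan": [{"offset": [0,0,0.01],"twist": [0,0,0],"fingers": -1},{"offset": [0,0,0.012],"twist": [0,0,0],"fingers": -0.26},{"offset": [0,0,0.012],"twist": [0,0,0],"fingers": -0.26},{"offset": [0,0,0.012],"twist": [0,0,0],"fingers": -0.26},{"offset": [0.2,0,0],"twist": [0,0,0],"fingers": -0.26},{"offset": [0.4,0,0],"twist": [0,0,0],"fingers": -0.26},{"offset": [0.62,0,0],"twist": [0,0,0],"fingers": -1},{"offset": [0.62,0,0],"twist": [0,0,0],"fingers": -1},{"offset": [0.62,0,0],"twist": [0,0,0],"fingers": -1},{"offset": [0.62,0,0],"twist": [0,0,0],"fingers": -1}]}}

```text
clock: 52.95
position: [0.4529, 0.1999, 0.0062]
ee_rot: [0.026, 3.141, 0.001]
force: [0.2, -0.4, -0.2]
width: 0.013
gripper_force: 0.0
```

Request:
{"method": "jog_arm", "body": {"plan": [{"offset": [-0.15,0,0],"twist": [0,0,0],"fingers": -1},{"offset": [-0.22,0,0],"twist": [0,0,0],"fingers": -1},{"offset": [-0.26,0,0],"twist": [0,0,0],"fingers": -1}]}}

```text
clock: 53.32
position: [0.4913, 0.1991, 0.0059]
ee_rot: [-0.026, -3.141, -0.0]
force: [0.1, 0.5, -0.2]
width: 0.004
gripper_force: 0.0
```

Request:
{"method": "jog_arm", "body": {"plan": [{"offset": [-0.02,0,0],"twist": [0,0,0],"fingers": -1},{"offset": [-0.04,0,0],"twist": [0,0,0],"fingers": -1}]}}

```text
clock: 53.58
position: [0.4932, 0.1989, 0.0055]
ee_rot: [-0.023, -3.136, 0.003]
force: [-13.5, 1.9, 5.8]
width: 0.007
gripper_force: 6.9
```

Request:
{"method": "jog_arm", "body": {"plan": [{"offset": [-0.01,0,0],"twist": [0,0,0],"fingers": -1},{"offset": [-0.02,0,0],"twist": [0,0,0],"fingers": -1}]}}

```text
clock: 53.82
position: [0.4931, 0.1988, 0.005]
ee_rot: [-0.021, -3.132, 0.005]
force: [-19.1, 0.6, 8.6]
width: 0.003
gripper_force: 9.6
```

Home (contact at 0.4932, as expected). Now lever 1.

Request:
{"method": "jog_arm", "body": {"plan": [{"offset": [0.2,0,0],"twist": [0,0,0],"fingers": -1},{"offset": [0.2,0,-0.3],"twist": [0,0,0],"fingers": -1},{"offset": [0.2,0,-0.53],"twist": [0,0,0],"fingers": -1},{"offset": [-0.2,0,-0.53],"twist": [0,0,0],"fingers": -1},{"offset": [-0.41,0,-0.53],"twist": [0,0,0],"fingers": -1},{"offset": [-0.41,0,-0.53],"twist": [0,0,0],"fingers": -1}]}}

```text
clock: 54.58
position: [0.5629, 0.1975, 0.0853]
ee_rot: [0.028, 3.141, 0.0]
force: [0.3, 0.1, -0.4]
width: 0.006
gripper_force: 0.0
```

Request:
{"method": "jog_arm", "body": {"plan": [{"offset": [-0.15,0,0],"twist": [0,0,0],"fingers": -1},{"offset": [-0.24,0,0],"twist": [0,0,0],"fingers": -1},{"offset": [-0.32,0,0],"twist": [0,0,0],"fingers": -1},{"offset": [-0.41,0,0],"twist": [0,0,0],"fingers": -1},{"offset": [-0.49,0,0.04],"twist": [0,0,0],"fingers": -1},{"offset": [-0.55,0,0.07],"twist": [0,0,0],"fingers": -1},{"offset": [-0.6,0,0.1],"twist": [0,0,0],"fingers": -1},{"offset": [-0.6,0,0.12],"twist": [0,0,0],"fingers": -1}]}}

```text
clock: 55.58
position: [0.6521, 0.1967, 0.0674]
ee_rot: [0.026, 3.14, 0.001]
force: [0.8, -0.1, 2.8]
width: 0.002
gripper_force: 0.8
```

Request:
{"method": "jog_arm", "body": {"plan": [{"offset": [0,0,0.015],"twist": [0,0,0],"fingers": -1},{"offset": [0,0,0.03],"twist": [0,0,0],"fingers": -1}]}}

```text
clock: 55.82
position: [0.6519, 0.197, 0.0646]
ee_rot: [0.025, 3.139, 0.001]
force: [-3.7, -2.4, 17.4]
width: 0.006
gripper_force: 8.6
```

Request:
{"method": "jog_arm", "body": {"plan": [{"offset": [0,0,-0.4],"twist": [0,0,0],"fingers": -0.13},{"offset": [0,0,-0.8],"twist": [0,0,0],"fingers": -0.13},{"offset": [0.2,-0.4,-0.9],"twist": [0,0,0],"fingers": -0.13},{"offset": [0.2,-0.8,-0.9],"twist": [0,0,0],"fingers": -0.13},{"offset": [0.2,-0.8,-0.9],"twist": [0,0,0],"fingers": -0.13}]}}

```text
clock: 56.45
position: [0.619, 0.0701, 0.1984]
ee_rot: [0.038, 3.141, -0.006]
force: [0.3, 0.9, 0.1]
width: 0.427
gripper_force: 0.0
```

Request:
{"method": "jog_arm", "body": {"plan": [{"offset": [0.2,-0.95,0],"twist": [0,0,0],"fingers": -0.13},{"offset": [0.2,-0.95,0],"twist": [0,0,0],"fingers": -0.13},{"offset": [0.2,-0.95,0],"twist": [0,0,0],"fingers": -0.13}]}}

```text
clock: 56.82
position: [0.5857, -0.0691, 0.1978]
ee_rot: [-0.032, -3.14, 0.003]
force: [-0.2, 1.2, 0.2]
width: 0.432
gripper_force: 0.0
```

Request:
{"method": "jog_arm", "body": {"plan": [{"offset": [0.1,-0.95,0],"twist": [0,0,0],"fingers": -0.13},{"offset": [0.1,-0.95,0],"twist": [0,0,0],"fingers": -0.13},{"offset": [0.1,-0.95,0],"twist": [0,0,0],"fingers": -0.13}]}}

```text
clock: 57.2
position: [0.5687, -0.2111, 0.1977]
ee_rot: [-0.032, -3.141, 0.002]
force: [1.0, 0.5, -0.3]
width: 0.433
gripper_force: 0.0
```

Request:
{"method": "jog_arm", "body": {"plan": [{"offset": [0,-0.75,0.2],"twist": [0,0,-0.0095],"fingers": -0.13},{"offset": [0,-0.75,0.5],"twist": [0,0,-0.0095],"fingers": -0.13},{"offset": [0,-0.75,0.5],"twist": [0,0,-0.0095],"fingers": -0.13},{"offset": [0,-0.75,0.5],"twist": [0,0,-0.0095],"fingers": -0.13}]}}

```text
clock: 57.7
position: [0.568, -0.3179, 0.1221]
ee_rot: [0.07, -3.14, -0.004]
force: [0.3, 0.5, 0.2]
width: 0.435
gripper_force: 0.0
```

Run:
```python
from h import *
o=observe(); print(o['clock'],o['position'],yawof(),o['joints'].round(2))
segbars('wrist'); get_image('top'); segbars('top',thr=95)
go([.570,-.327,-.0165],.044)
```

```text
57.7 [ 0.56801843 -0.31788867  0.12212952] 0.04462872161806904 [ 0.65  0.58 -0.34  1.58  0.22  1.03  1.86]
wrist mid 0.5713 -0.3276 yaw 0.041 size 0.072 0.019 rows 158 224 col 309.0
offset [0.004, -0.067, 0.941] twist [0.0001, 0.0004, 0.0005] calls 1 rows 3.0
```

Request:
{"method": "jog_arm", "body": {"newtons": 50, "plan": [{"offset": [0,-0.068,0.4],"twist": [0,0,0],"fingers": -0.13},{"offset": [0,-0.068,0.8],"twist": [0,0,0],"fingers": -0.13},{"offset": [0,-0.068,0.93],"twist": [0,0,0],"fingers": -0.13},{"offset": [0,-0.068,0.94],"twist": [0,0,0],"fingers": -0.13},{"offset": [0,-0.068,0.94],"twist": [0,0,0],"fingers": -0.13}]}}

```text
clock: 58.48
position: [0.5703, -0.3294, -0.0158]
ee_rot: [-0.071, 3.138, -0.002]
force: [-0.3, 0.1, -0.0]
width: 0.438
gripper_force: 0.0
```

Request:
{"method": "jog_arm", "body": {"plan": [{"offset": [0,0,0],"twist": [0,0,0],"fingers": -1},{"offset": [0,0,0],"twist": [0,0,0],"fingers": -1},{"offset": [0,0,0],"twist": [0,0,0],"fingers": -1},{"offset": [0,0,0],"twist": [0,0,0],"fingers": -1},{"offset": [0,0,0],"twist": [0,0,0],"fingers": -1},{"offset": [0,0,0],"twist": [0,0,0],"fingers": -1}]}}

```text
clock: 59.22
position: [0.5687, -0.3296, -0.0174]
ee_rot: [-0.069, 3.14, 0.0]
force: [-1.1, 0.5, 5.6]
width: 0.171
gripper_force: 50.0
```

Request:
{"method": "jog_arm", "body": {"plan": [{"offset": [0,0,-0.05],"twist": [0,0,0],"fingers": -1},{"offset": [0,0,-0.1],"twist": [0,0,0],"fingers": -1},{"offset": [0,0,-0.2],"twist": [0,0,0],"fingers": -1},{"offset": [0,0,-0.3],"twist": [0,0,0],"fingers": -1},{"offset": [0,0,-0.5],"twist": [0,0,0],"fingers": -1}]}}

```text
clock: 59.85
position: [0.5677, -0.3295, 0.0576]
ee_rot: [0.069, -3.139, -0.001]
force: [-0.7, -1.1, -2.4]
width: 0.175
gripper_force: 49.9
```

Run:
```python
from h import *
o=observe(); print(o['clock'],o['position'],yawof(),o['width']*92,o['gripper_force'])
p=H(2,.115); go([p[0],p[1],.06],FY)
```

```text
59.85 [ 0.56765618 -0.32949618  0.05758735] 0.04387922752738036 16.104687639201785 49.9415997415781
offset [0.717, 3.217, -0.012] twist [0.0001, -0.0002, 0.0095] calls 4 rows 8.0
```

Request:
{"method": "jog_arm", "body": {"plan": [{"offset": [0.25,0.25,-0.04],"twist": [0,0,0],"fingers": -1},{"offset": [0.5,0.5,-0.04],"twist": [0,0,0],"fingers": -1},{"offset": [0.72,0.7,-0.04],"twist": [0,0,0],"fingers": -1}]}}

```text
clock: 60.22
position: [0.4548, -0.2283, 0.0642]
ee_rot: [-0.07, 3.14, -0.001]
force: [-0.0, 0.1, -2.0]
width: 0.174
gripper_force: 49.9
```

Request:
{"method": "jog_arm", "body": {"plan": [{"offset": [0,0.3,0],"twist": [0,0,0],"fingers": -1},{"offset": [0,0.6,0],"twist": [0,0,0],"fingers": -1},{"offset": [0,0.84,0],"twist": [0,0,0],"fingers": -1}]}}

```text
clock: 60.6
position: [0.4507, -0.1021, 0.0643]
ee_rot: [-0.07, 3.139, -0.001]
force: [-0.0, -0.1, -1.9]
width: 0.177
gripper_force: 49.9
```

Request:
{"method": "jog_arm", "body": {"plan": [{"offset": [0,0.3,0],"twist": [0,0,0],"fingers": -1},{"offset": [0,0.6,0],"twist": [0,0,0],"fingers": -1},{"offset": [0,0.84,0],"twist": [0,0,0],"fingers": -1}]}}

```text
clock: 60.98
position: [0.4452, 0.0241, 0.0642]
ee_rot: [-0.071, 3.139, 0.0]
force: [-0.2, 0.1, -2.7]
width: 0.174
gripper_force: 49.9
```

Request:
{"method": "jog_arm", "body": {"plan": [{"offset": [0,0.3,0],"twist": [0,0,0.005],"fingers": -1},{"offset": [0,0.6,0],"twist": [0,0,0.0095],"fingers": -1},{"offset": [0,0.84,0],"twist": [0,0,0.0095],"fingers": -1},{"offset": [0,0.84,0],"twist": [0,0,0.0095],"fingers": -1},{"offset": [0,0.84,0],"twist": [0,0,0.0095],"fingers": -1}]}}

```text
clock: 61.6
position: [0.4394, 0.1475, 0.0636]
ee_rot: [0.025, 3.141, -0.001]
force: [-0.1, -0.6, -2.1]
width: 0.171
gripper_force: 49.9
```

Run:
```python
from h import *
o=observe(); print(o['clock'],o['position'],yawof(),o['width']*92,o['gripper_force'],o['force'])
p=H(2,.11); go([p[0],p[1],.0035],FY)
p=H(2,.022); go([p[0],p[1],.0035],FY)
```

```text
61.6 [0.43944474 0.14754211 0.06359717] -0.01576576361760838 15.734829962273388 49.941455349326134 [-0.10193109 -0.55557137 -2.08654112]
offset [-0.031, 0.002, 0.401] twist [-0.0001, 0.0001, 0.0] calls 1 rows 1.0
offset [-0.617, 0.002, 0.401] twist [-0.0001, 0.0001, 0.0] calls 1 rows 2.0
```

Request:
{"method": "jog_arm", "body": {"plan": [{"offset": [0,0,0.2],"twist": [0,0,0],"fingers": -1},{"offset": [0,0,0.4],"twist": [0,0,0],"fingers": -1},{"offset": [0,0,0.4],"twist": [0,0,0],"fingers": -1},{"offset": [-0.12,0,0.4],"twist": [0,0,0],"fingers": -1},{"offset": [-0.2,0,0.4],"twist": [0,0,0],"fingers": -1},{"offset": [-0.25,0,0.4],"twist": [0,0,0],"fingers": -1},{"offset": [-0.3,0,0.4],"twist": [0,0,0],"fingers": -1}]}}

```text
clock: 62.48
position: [0.4846, 0.1472, 0.0035]
ee_rot: [0.025, 3.141, 0.0]
force: [0.5, -1.0, -2.5]
width: 0.175
gripper_force: 49.9
```

Request:
{"method": "jog_arm", "body": {"plan": [{"offset": [-0.03,0,0],"twist": [0,0,0],"fingers": -1},{"offset": [-0.06,0,0],"twist": [0,0,0],"fingers": -1}]}}

```text
clock: 62.72
position: [0.4932, 0.1472, 0.0031]
ee_rot: [-0.024, -3.141, 0.0]
force: [-0.5, -0.2, -2.0]
width: 0.171
gripper_force: 49.9
```

Request:
{"method": "jog_arm", "body": {"plan": [{"offset": [-0.07,0,0],"twist": [0,0,0],"fingers": -1},{"offset": [-0.14,0,0],"twist": [0,0,0],"fingers": -1},{"offset": [-0.2,0,0],"twist": [0,0,0],"fingers": -1},{"offset": [-0.24,0,0],"twist": [0,0,0],"fingers": -1}]}}

```text
clock: 63.22
position: [0.53, 0.1466, 0.003]
ee_rot: [0.025, 3.141, 0.0]
force: [-0.9, 0.4, -1.7]
width: 0.173
gripper_force: 49.9
```

Request:
{"method": "jog_arm", "body": {"plan": [{"offset": [-0.02,0,0],"twist": [0,0,0],"fingers": -1},{"offset": [-0.04,0,0],"twist": [0,0,0],"fingers": -1}]}}

```text
clock: 63.48
position: [0.5351, 0.1465, 0.003]
ee_rot: [-0.025, -3.141, 0.0]
force: [-0.4, 0.1, -1.9]
width: 0.173
gripper_force: 49.9
```

Request:
{"method": "jog_arm", "body": {"plan": [{"offset": [-0.015,0,0],"twist": [0,0,0],"fingers": -1},{"offset": [-0.03,0,0],"twist": [0,0,0],"fingers": -1}]}}

```text
clock: 63.72
position: [0.5361, 0.1462, 0.0022]
ee_rot: [-0.023, -3.135, 0.002]
force: [-11.4, 0.9, -0.8]
width: 0.176
gripper_force: 49.9
```

Request:
{"method": "jog_arm", "body": {"plan": [{"offset": [-0.01,0,0],"twist": [0,0,0],"fingers": -1},{"offset": [-0.02,0,0],"twist": [0,0,0],"fingers": -1}]}}

```text
clock: 63.98
position: [0.536, 0.1461, 0.0014]
ee_rot: [-0.022, -3.131, 0.004]
force: [-19.8, 1.1, 4.2]
width: 0.17
gripper_force: 49.9
```

Request:
{"method": "jog_arm", "body": {"plan": [{"offset": [0,0,0],"twist": [0,0,0],"fingers": -0.26},{"offset": [0,0,0],"twist": [0,0,0],"fingers": -0.26},{"offset": [0,0,0],"twist": [0,0,0],"fingers": -0.26},{"offset": [0.2,0,-0.01],"twist": [0,0,0],"fingers": -0.26},{"offset": [0.4,0,-0.01],"twist": [0,0,0],"fingers": -0.26},{"offset": [0.6,0,-0.01],"twist": [0,0,0],"fingers": -1},{"offset": [0.6,0,-0.01],"twist": [0,0,0],"fingers": -1},{"offset": [0.6,0,-0.01],"twist": [0,0,0],"fingers": -1},{"offset": [0.6,0,-0.01],"twist": [0,0,0],"fingers": -1}]}}

```text
clock: 65.1
position: [0.454, 0.148, 0.0047]
ee_rot: [0.026, 3.14, 0.001]
force: [0.5, 0.1, 0.3]
width: 0.012
gripper_force: 0.0
```

Request:
{"method": "jog_arm", "body": {"plan": [{"offset": [-0.15,0,0],"twist": [0,0,0],"fingers": -1},{"offset": [-0.22,0,0],"twist": [0,0,0],"fingers": -1},{"offset": [-0.26,0,0],"twist": [0,0,0],"fingers": -1}]}}

```text
clock: 65.47
position: [0.4918, 0.147, 0.0043]
ee_rot: [-0.026, -3.141, 0.0]
force: [-12.3, 0.7, 4.5]
width: 0.004
gripper_force: 6.7
```

Request:
{"method": "jog_arm", "body": {"plan": [{"offset": [-0.02,0,0],"twist": [0,0,0],"fingers": -1},{"offset": [-0.03,0,0],"twist": [0,0,0],"fingers": -1}]}}

```text
clock: 65.72
position: [0.4916, 0.1468, 0.0036]
ee_rot: [-0.023, -3.134, 0.003]
force: [-14.3, 0.7, 5.8]
width: 0.006
gripper_force: 6.9
```

Request:
{"method": "jog_arm", "body": {"plan": [{"offset": [-0.01,0,0],"twist": [0,0,0],"fingers": -1},{"offset": [-0.02,0,0],"twist": [0,0,0],"fingers": -1}]}}

```text
clock: 65.97
position: [0.4916, 0.1466, 0.0031]
ee_rot: [-0.021, -3.13, 0.005]
force: [-21.6, 1.3, 8.6]
width: 0.008
gripper_force: 10.8
```

Home (0.4916, in line with the other two). Lever 2.

Request:
{"method": "jog_arm", "body": {"plan": [{"offset": [0.2,0,0],"twist": [0,0,0],"fingers": -1},{"offset": [0.2,0,-0.3],"twist": [0,0,0],"fingers": -1},{"offset": [0.2,0,-0.54],"twist": [0,0,0],"fingers": -1},{"offset": [-0.2,0,-0.54],"twist": [0,0,0],"fingers": -1},{"offset": [-0.41,0,-0.54],"twist": [0,0,0],"fingers": -1},{"offset": [-0.41,0,-0.54],"twist": [0,0,0],"fingers": -1}]}}

```text
clock: 66.72
position: [0.5625, 0.1457, 0.0853]
ee_rot: [0.028, 3.141, 0.0]
force: [-2.0, 0.3, 0.3]
width: 0.005
gripper_force: 0.0
```

Request:
{"method": "jog_arm", "body": {"plan": [{"offset": [-0.15,0,0],"twist": [0,0,0],"fingers": -1},{"offset": [-0.24,0,0],"twist": [0,0,0],"fingers": -1},{"offset": [-0.32,0,0],"twist": [0,0,0],"fingers": -1},{"offset": [-0.41,0,0],"twist": [0,0,0],"fingers": -1},{"offset": [-0.49,0,0.04],"twist": [0,0,0],"fingers": -1},{"offset": [-0.55,0,0.07],"twist": [0,0,0],"fingers": -1},{"offset": [-0.6,0,0.1],"twist": [0,0,0],"fingers": -1},{"offset": [-0.6,0,0.12],"twist": [0,0,0],"fingers": -1}]}}

```text
clock: 67.72
position: [0.6518, 0.1448, 0.0674]
ee_rot: [0.025, 3.14, 0.001]
force: [1.4, 0.3, 0.9]
width: 0.003
gripper_force: 0.9
```

Request:
{"method": "jog_arm", "body": {"plan": [{"offset": [0,0,0.015],"twist": [0,0,0],"fingers": -1},{"offset": [0,0,0.03],"twist": [0,0,0],"fingers": -1}]}}

```text
clock: 67.97
position: [0.6517, 0.145, 0.0647]
ee_rot: [0.025, 3.139, 0.001]
force: [-3.5, -2.1, 18.9]
width: 0.007
gripper_force: 9.2
```

Request:
{"method": "jog_arm", "body": {"plan": [{"offset": [0,0,-0.4],"twist": [0,0,0],"fingers": -0.13},{"offset": [0,0,-0.8],"twist": [0,0,0],"fingers": -0.13},{"offset": [0.3,-0.4,-0.9],"twist": [0,0,0],"fingers": -0.13},{"offset": [0.3,-0.7,-0.9],"twist": [0,0,0],"fingers": -0.13},{"offset": [0.3,-0.7,-0.9],"twist": [0,0,0],"fingers": -0.13}]}}

```text
clock: 68.6
position: [0.6033, 0.034, 0.1985]
ee_rot: [0.037, 3.141, -0.006]
force: [-0.1, -0.0, 0.3]
width: 0.427
gripper_force: 0.0
```

Request:
{"method": "jog_arm", "body": {"plan": [{"offset": [0.9,-0.75,0],"twist": [0,0,0],"fingers": -0.13},{"offset": [0.9,-0.75,0],"twist": [0,0,0],"fingers": -0.13},{"offset": [0.9,-0.75,0],"twist": [0,0,0],"fingers": -0.13},{"offset": [0.9,-0.75,0],"twist": [0,0,0],"fingers": -0.13}]}}

```text
clock: 69.1
position: [0.4643, -0.0722, 0.198]
ee_rot: [-0.031, -3.14, 0.003]
force: [1.3, 0.1, 0.6]
width: 0.431
gripper_force: 0.0
```

Request:
{"method": "jog_arm", "body": {"plan": [{"offset": [0.86,-0.7,0],"twist": [0,0,0.0224],"fingers": -0.13},{"offset": [0.86,-0.7,0.2],"twist": [0,0,0.0224],"fingers": -0.13},{"offset": [0.86,-0.7,0.5],"twist": [0,0,0.0224],"fingers": -0.13},{"offset": [0.86,-0.7,0.5],"twist": [0,0,0.0224],"fingers": -0.13},{"offset": [0.86,-0.7,0.5],"twist": [0,0,0.0224],"fingers": -0.13}]}}

```text
clock: 69.72
position: [0.3376, -0.1721, 0.1231]
ee_rot: [-0.244, -3.132, -0.001]
force: [0.8, -0.8, 0.4]
width: 0.435
gripper_force: 0.0
```

```bash
sed -i "s/if s\[i,4\]<60: continue/if s[i,4]<60: continue\n        if cam=='wrist' and s[i,4]>6000: continue/" h.py
python3 - <<'E'
from h import *
o=observe(); print(o['clock'],o['position'],yawof(),o['joints'].round(2))
get_image('top'); bars('top'); segbars('top',thr=95)
get_image('wrist'); bars('wrist'); save('wrist','w7.png')
E
```

```text
69.725 [ 0.33764766 -0.17211919  0.12308906] -0.15571864624287274 [ 0.6   0.16 -0.3   2.21  0.07  0.77  1.67]
top mid 0.3971 -0.1833 yaw -0.164 size 0.058 0.018 rows 223 239 col 384.0
top mid 0.2888 -0.1397 yaw 1.53 size 0.084 0.014 rows 260 264 col 370.0
wrist 0.71 mid 0.3622 -0.1787 yaw -0.153 size 0.111 0.017 px 207.0 316.0
```

View pics/w7.png

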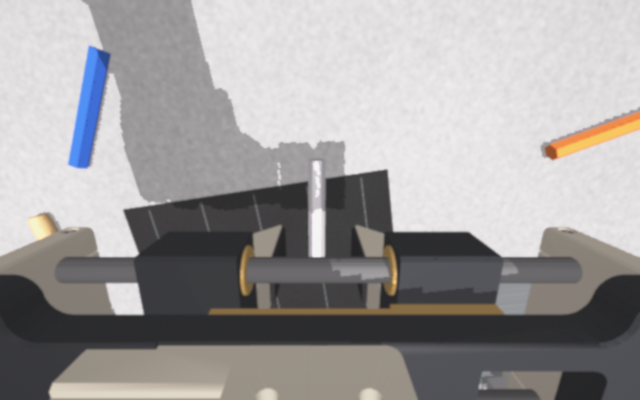

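The view shows the last bar centred in the gripper, column 316, with its rear end at row 159. The blue bar (88,108) and orange bar (595,130) are off to the sides.

Request:
{"method": "jog_arm", "body": {"newtons": 50, "plan": [{"offset": [-0.024,-0.01,0.4],"twist": [0,0,0],"fingers": -0.13},{"offset": [-0.024,-0.01,0.8],"twist": [0,0,0],"fingers": -0.13},{"offset": [-0.024,-0.01,0.93],"twist": [0,0,0],"fingers": -0.13},{"offset": [-0.024,-0.01,0.94],"twist": [0,0,0],"fingers": -0.13},{"offset": [-0.024,-0.01,0.94],"twist": [0,0,0],"fingers": -0.13}]}}

```text
clock: 70.65
position: [0.3406, -0.1747, -0.0179]
ee_rot: [0.244, 3.132, 0.0]
force: [-0.4, -0.3, 0.3]
width: 0.437
gripper_force: 0.0
```

Request:
{"method": "jog_arm", "body": {"plan": [{"offset": [0,0,0],"twist": [0,0,0],"fingers": -1},{"offset": [0,0,0],"twist": [0,0,0],"fingers": -1},{"offset": [0,0,0],"twist": [0,0,0],"fingers": -1},{"offset": [0,0,0],"twist": [0,0,0],"fingers": -1},{"offset": [0,0,0],"twist": [0,0,0],"fingers": -1},{"offset": [0,0,0],"twist": [0,0,0],"fingers": -1}]}}

```text
clock: 71.4
position: [0.3403, -0.175, -0.0178]
ee_rot: [0.246, 3.131, -0.0]
force: [0.6, 0.5, 5.8]
width: 0.175
gripper_force: 50.0
```

Request:
{"method": "jog_arm", "body": {"plan": [{"offset": [0,0,-0.05],"twist": [0,0,0],"fingers": -1},{"offset": [0,0,-0.1],"twist": [0,0,0],"fingers": -1},{"offset": [0,0,-0.2],"twist": [0,0,0],"fingers": -1},{"offset": [0,0,-0.3],"twist": [0,0,0],"fingers": -1},{"offset": [0,0,-0.5],"twist": [0,0,0],"fingers": -1}]}}

```text
clock: 72.03
position: [0.339, -0.1745, 0.0575]
ee_rot: [-0.245, -3.13, -0.001]
force: [-0.3, -0.2, -2.0]
width: 0.172
gripper_force: 50.0
```

Run:
```python
from h import *
o=observe(); print(o['clock'],o['position'],yawof(),o['width']*92,o['gripper_force'])
p=H(3,.115); go([p[0],p[1],.06],FY)
```

```text
72.025 [ 0.33901973 -0.1745408   0.05748578] -0.15646131552439968 15.864913469652661 49.998979568481445
offset [-0.373, 1.884, -0.016] twist [0.0001, -0.0003, -0.0224] calls 2 rows 5.0
```

Request:
{"method": "jog_arm", "body": {"plan": [{"offset": [-0.05,0.3,-0.04],"twist": [0,0,0],"fingers": -1},{"offset": [-0.1,0.6,-0.04],"twist": [0,0,0],"fingers": -1},{"offset": [-0.18,0.94,-0.04],"twist": [0,0,0],"fingers": -1}]}}

```text
clock: 72.4
position: [0.3886, -0.0392, 0.0637]
ee_rot: [0.249, 3.131, -0.001]
force: [1.1, -0.4, -2.3]
width: 0.177
gripper_force: 50.0
```

Request:
{"method": "jog_arm", "body": {"plan": [{"offset": [-0.06,0.3,0],"twist": [0,0,-0.01],"fingers": -1},{"offset": [-0.12,0.6,0],"twist": [0,0,-0.02],"fingers": -1},{"offset": [-0.19,0.94,0],"twist": [0,0,-0.0224],"fingers": -1},{"offset": [-0.19,0.94,0],"twist": [0,0,-0.0224],"fingers": -1},{"offset": [-0.19,0.94,0],"twist": [0,0,-0.0224],"fingers": -1}]}}

```text
clock: 73.03
position: [0.4381, 0.0944, 0.0631]
ee_rot: [-0.024, -3.14, 0.001]
force: [0.7, 0.1, -1.8]
width: 0.177
gripper_force: 50.0
```

Run:
```python
from h import *
o=observe(); print(o['clock'],o['position'],yawof(),o['width']*92,o['gripper_force'],o['force'])
p=H(3,.11); go([p[0],p[1],.003],FY)
```

```text
73.025 [0.43806653 0.09441844 0.06306536] -0.015500976045397066 16.30496195023625 49.998649433255196 [ 0.66427256  0.11442001 -1.84963453]
offset [-0.035, 0.01, 0.4] twist [-0.0001, -0.0002, 0.0001] calls 1 rows 1.0
```

Request:
{"method": "jog_arm", "body": {"plan": [{"offset": [0,0.01,0.2],"twist": [0,0,0],"fingers": -1},{"offset": [0,0.01,0.4],"twist": [0,0,0],"fingers": -1},{"offset": [0,0.01,0.4],"twist": [0,0,0],"fingers": -1},{"offset": [-0.12,0.01,0.4],"twist": [0,0,0],"fingers": -1},{"offset": [-0.2,0.01,0.4],"twist": [0,0,0],"fingers": -1},{"offset": [-0.25,0.01,0.4],"twist": [0,0,0],"fingers": -1},{"offset": [-0.3,0.01,0.4],"twist": [0,0,0],"fingers": -1}]}}

```text
clock: 73.9
position: [0.4841, 0.0955, 0.0034]
ee_rot: [0.025, 3.141, -0.0]
force: [-0.1, -0.3, -2.3]
width: 0.177
gripper_force: 50.0
```

Request:
{"method": "jog_arm", "body": {"plan": [{"offset": [-0.03,0,0],"twist": [0,0,0],"fingers": -1},{"offset": [-0.06,0,0],"twist": [0,0,0],"fingers": -1}]}}

```text
clock: 74.15
position: [0.4928, 0.0956, 0.003]
ee_rot: [-0.025, -3.141, 0.0]
force: [-0.2, 0.9, -2.2]
width: 0.176
gripper_force: 50.0
```

Request:
{"method": "jog_arm", "body": {"plan": [{"offset": [-0.07,0,0],"twist": [0,0,0],"fingers": -1},{"offset": [-0.14,0,0],"twist": [0,0,0],"fingers": -1},{"offset": [-0.2,0,0],"twist": [0,0,0],"fingers": -1},{"offset": [-0.24,0,0],"twist": [0,0,0],"fingers": -1}]}}

```text
clock: 74.65
position: [0.5295, 0.095, 0.003]
ee_rot: [0.025, 3.141, 0.0]
force: [-0.4, -0.5, -1.5]
width: 0.174
gripper_force: 50.0
```

Request:
{"method": "jog_arm", "body": {"plan": [{"offset": [-0.02,0,0],"twist": [0,0,0],"fingers": -1},{"offset": [-0.04,0,0],"twist": [0,0,0],"fingers": -1}]}}

```text
clock: 74.9
position: [0.5347, 0.095, 0.003]
ee_rot: [-0.025, -3.141, 0.0]
force: [-0.0, 0.3, -1.8]
width: 0.174
gripper_force: 50.0
```

Request:
{"method": "jog_arm", "body": {"plan": [{"offset": [-0.015,0,0],"twist": [0,0,0],"fingers": -1},{"offset": [-0.03,0,0],"twist": [0,0,0],"fingers": -1}]}}

```text
clock: 75.15
position: [0.5352, 0.0947, 0.002]
ee_rot: [-0.023, -3.135, 0.002]
force: [-13.3, 0.5, -0.0]
width: 0.172
gripper_force: 50.0
```

Request:
{"method": "jog_arm", "body": {"plan": [{"offset": [-0.01,0,0],"twist": [0,0,0],"fingers": -1},{"offset": [-0.02,0,0],"twist": [0,0,0],"fingers": -1}]}}

```text
clock: 75.4
position: [0.5351, 0.0945, 0.0012]
ee_rot: [-0.022, -3.13, 0.004]
force: [-19.7, 2.1, 0.6]
width: 0.174
gripper_force: 50.0
```

Request:
{"method": "jog_arm", "body": {"plan": [{"offset": [0,0,0],"twist": [0,0,0],"fingers": -0.26},{"offset": [0,0,0],"twist": [0,0,0],"fingers": -0.26},{"offset": [0,0,0],"twist": [0,0,0],"fingers": -0.26},{"offset": [0.2,0,-0.01],"twist": [0,0,0],"fingers": -0.26},{"offset": [0.4,0,-0.01],"twist": [0,0,0],"fingers": -0.26},{"offset": [0.6,0,-0.01],"twist": [0,0,0],"fingers": -1},{"offset": [0.6,0,-0.01],"twist": [0,0,0],"fingers": -1},{"offset": [0.6,0,-0.01],"twist": [0,0,0],"fingers": -1},{"offset": [0.6,0,-0.01],"twist": [0,0,0],"fingers": -1}]}}

```text
clock: 76.53
position: [0.4536, 0.0964, 0.0048]
ee_rot: [0.026, 3.14, 0.001]
force: [0.1, -0.1, -0.5]
width: 0.016
gripper_force: 0.0
```

Request:
{"method": "jog_arm", "body": {"plan": [{"offset": [-0.15,0,0],"twist": [0,0,0],"fingers": -1},{"offset": [-0.22,0,0],"twist": [0,0,0],"fingers": -1},{"offset": [-0.26,0,0],"twist": [0,0,0],"fingers": -1}]}}

```text
clock: 76.9
position: [0.4903, 0.0954, 0.0041]
ee_rot: [-0.025, -3.139, 0.001]
force: [-11.5, 1.7, 5.2]
width: 0.004
gripper_force: 5.4
```

Request:
{"method": "jog_arm", "body": {"plan": [{"offset": [-0.02,0,0],"twist": [0,0,0],"fingers": -1},{"offset": [-0.03,0,0],"twist": [0,0,0],"fingers": -1}]}}

```text
clock: 77.15
position: [0.4901, 0.0952, 0.0033]
ee_rot: [-0.023, -3.132, 0.004]
force: [-15.5, 1.9, 6.8]
width: 0.006
gripper_force: 8.0
```

Request:
{"method": "jog_arm", "body": {"plan": [{"offset": [-0.01,0,0],"twist": [0,0,0],"fingers": -1},{"offset": [-0.02,0,0],"twist": [0,0,0],"fingers": -1}]}}

```text
clock: 77.4
position: [0.4901, 0.0949, 0.0028]
ee_rot: [-0.022, -3.127, 0.005]
force: [-24.1, 2.5, 10.6]
width: 0.003
gripper_force: 11.8
```

Request:
{"method": "jog_arm", "body": {"plan": [{"offset": [0.2,0,0],"twist": [0,0,0],"fingers": -1},{"offset": [0.2,0,-0.3],"twist": [0,0,0],"fingers": -1},{"offset": [0.2,0,-0.54],"twist": [0,0,0],"fingers": -1},{"offset": [-0.2,0,-0.54],"twist": [0,0,0],"fingers": -1},{"offset": [-0.41,0,-0.54],"twist": [0,0,0],"fingers": -1},{"offset": [-0.41,0,-0.54],"twist": [0,0,0],"fingers": -1}]}}

```text
clock: 78.15
position: [0.562, 0.0943, 0.0853]
ee_rot: [0.027, 3.141, 0.001]
force: [-1.8, 0.1, -0.1]
width: 0.007
gripper_force: 0.0
```

Request:
{"method": "jog_arm", "body": {"plan": [{"offset": [-0.15,0,0],"twist": [0,0,0],"fingers": -1},{"offset": [-0.24,0,0],"twist": [0,0,0],"fingers": -1},{"offset": [-0.32,0,0],"twist": [0,0,0],"fingers": -1},{"offset": [-0.41,0,0],"twist": [0,0,0],"fingers": -1},{"offset": [-0.49,0,0.04],"twist": [0,0,0],"fingers": -1},{"offset": [-0.55,0,0.07],"twist": [0,0,0],"fingers": -1},{"offset": [-0.6,0,0.1],"twist": [0,0,0],"fingers": -1},{"offset": [-0.6,0,0.12],"twist": [0,0,0],"fingers": -1}]}}

```text
clock: 79.15
position: [0.6513, 0.0933, 0.0674]
ee_rot: [0.025, 3.14, 0.001]
force: [0.8, 0.6, 2.3]
width: 0.004
gripper_force: 0.9
```

Request:
{"method": "jog_arm", "body": {"plan": [{"offset": [0,0,0.015],"twist": [0,0,0],"fingers": -1},{"offset": [0,0,0.03],"twist": [0,0,0],"fingers": -1}]}}

```text
clock: 79.4
position: [0.6513, 0.0934, 0.0648]
ee_rot: [0.025, 3.139, 0.001]
force: [-3.5, -2.0, 19.4]
width: 0.001
gripper_force: 9.5
```

Request:
{"method": "jog_arm", "body": {"plan": [{"offset": [0,0,-0.4],"twist": [0,0,0],"fingers": -1},{"offset": [0,0,-0.8],"twist": [0,0,0],"fingers": -1},{"offset": [0.3,0.2,-1],"twist": [0,0,0],"fingers": -1},{"offset": [0.6,0.4,-1],"twist": [0,0,0],"fingers": -1},{"offset": [0.6,0.4,-1],"twist": [0,0,0],"fingers": -1}]}}

```text
clock: 80.03
position: [0.5575, 0.1582, 0.2142]
ee_rot: [-0.015, -3.141, -0.002]
force: [0.6, -0.4, -0.4]
width: 0.005
gripper_force: 0.0
```

Request:
{"method": "jog_arm", "body": {"plan": [{"offset": [0,0,-0.6],"twist": [0,0,0],"fingers": -1},{"offset": [0,0,-0.6],"twist": [0,0,0],"fingers": -1},{"offset": [0,0,-0.6],"twist": [0,0,0],"fingers": -1}]}}

```text
clock: 80.4
position: [0.5625, 0.1544, 0.3052]
ee_rot: [0.026, 3.138, 0.001]
force: [-0.5, -0.6, -0.0]
width: 0.004
gripper_force: 0.0
```

Run:
```python
from h import *
o=observe(); print(o['clock'],o['position'],yawof())
im=get_image('wrist'); cv2.imwrite('pics/w8.png',cv2.resize(im[40:240,180:460],None,fx=2.8,fy=2.8,interpolation=cv2.INTER_CUBIC)[:,:,::-1])
```

```text
80.4 [0.56251587 0.15442845 0.30523377] -0.01653601349991421
```

View pics/w8.png

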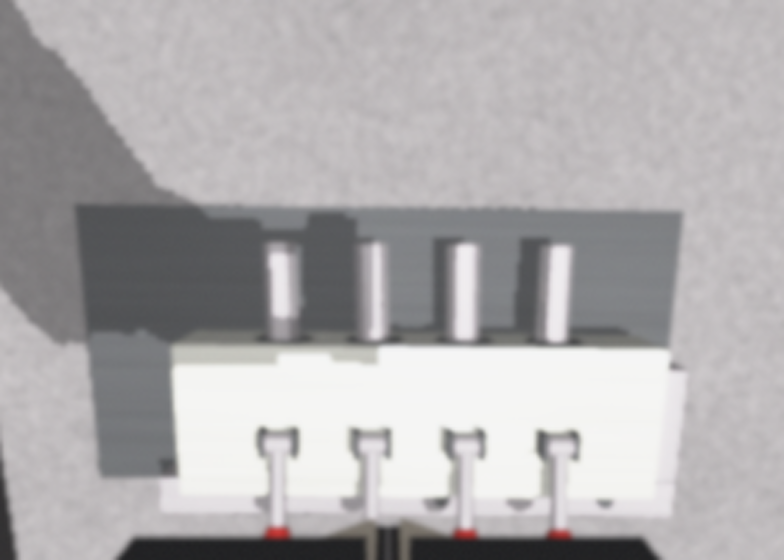

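```bash
python3 -c "
from cell import *
print(sign_off())"
```

```text
the job is handed in; nothing more can be done
None
```

I handed the job in at about 80 s: the pallet sits against both stop faces, all four steel bars are home in their own collets, and all four levers are closed.

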